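Lock the pastry cutters away after the baking class

TASK

Lock the pastry cutters away: give the key in the lid of the grey box its quarter turn clockwise, swing the lid wide open, lift the white flap inside until it stands up, and put every cutter that is out on the counter into the lower tier. Then lower the flap fully over them, shut the lid and turn the key back so that the box is locked. Leave the bowl, the milk carton and the egg tray where they are.

Things in the scene. Friction and masses are not known exactly. Their poses are not given: they have to be found in the camera images.
- cutter_box: the lock-up box, fixed to the counter: grey plastic, open-topped, 260 mm along its own x, 210 mm along its own y, 95 mm high, walls and floor 6 mm thick. Origin: centre of its underside, on the counter; z up. An aluminium lid covers it, hinged along its -y side; inside, a white flap hinged near the -y wall divides it into an upper and a lower tier
- lower_tier (a point): middle of the lower tier's floor, 6 mm above the counter: box frame (0, 12, 6) mm. The lower tier is the space under the flap, 54 mm high (flap's underside at z = 60 mm of the box); with the flap up it is open from above, from x = -124 to 124 mm and y = -75 to 99 mm of the box (84 mm at the strike plate, x = 57 to 83, z = 88 to 95 mm)
- lid (a joint): lid's opening angle: 0 shut, to 1.95 rad wide open (tipped back past upright). 260 x 210 x 8 mm, 0.4 kg; a stiff hinge holds it wherever it is left (about 5 N at the handle lifts it). The key's cam, at 0, holds it shut; shut it only with the key at unlocked, as the cam would else land on the strike plate (a small steel ledge under the rim of the +y wall, beside the key)
- lid_handle (a point): middle of the lid's handle: round steel bar 10 mm thick, 80 mm long along the box's x, on two posts, bar centre 42 mm above the lid's upper face, near its free (+y) edge. Box frame, lid shut: (-50, 95, 145.5) mm; lid's frame (origin on the hinge, y across the lid, z out of its upper face): (-50, 200, 50) mm
- lid_hinge (a point): middle of the lid's hinge line, which runs along the box's x: box frame (0, -105, 95.5) mm
- key (a joint): angle of the key in the lid's cam latch: 0 locked; turning it clockwise seen from above makes it grow to 1.57 rad (a quarter turn), unlocked; stop at 1.58. Light friction (0.08 N m) holds it where it is left. The cam under the lid follows it: at 0 it points to the box's +y wall, under the strike plate; at 1.57 to the box's +x, free
- key_grip (a point): point on the key's axis in its bow, 28 mm above the lid's upper face. The bow is a flat round upright brass plate 34 mm wide, 8 mm thick, from 10 to 42 mm above the lid; at 0 its width lies along the box's x (pinch it along the box's y), at 1.57 along the box's y. Box frame, lid shut: (70, 60, 131.5) mm. The key stays in the latch
- flap (a joint): flap's lifting angle: 0 down, level; 1.65 rad up, a little past upright. 240 x 165 x 5 mm, 0.18 kg, reaching to y = 90 mm of the box, with a notch 76 mm wide and 75 mm deep in the middle of its free (+y) edge under the handle; a stiff hinge holds it wherever it is left (about 3 N at the handle lifts it)
- flap_handle (a point): middle of the flap's handle: round steel bar 10 mm thick, 88 mm long along the box's x, spanning the notch; bar centre 15 mm above the flap's upper face, so that fingers can reach down past it. Box frame, flap down: (0, 60, 80) mm; in the flap's frame (origin on its hinge, y along the flap): (0, 135, 20) mm
- flap_hinge (a point): middle of the flap's hinge line, along the box's x: box frame (0, -75, 60) mm
- cutter_large: pastry cutter, may be absent: steel blade block (round, 54 mm across) 16 mm high with an upright wooden stub handle, 20 mm thick and round, on its middle; 48 mm tall in all, about 0.12 kg. Origin: centre of its underside; z along the stub. It stands on the counter, to the left of the box
- cutter_small: pastry cutter, may be absent: steel blade block (round, 42 mm across) 16 mm high with an upright wooden stub handle, 20 mm thick and round, on its middle; 48 mm tall in all, about 0.12 kg. Origin: centre of its underside; z along the stub. It stands on the counter, to the left of the box
- cutter_square: pastry cutter, may be absent: steel blade block (square, 44 x 44 mm) 16 mm high with an upright wooden stub handle, 20 mm thick and round, on its middle; 48 mm tall in all, about 0.12 kg. Origin: centre of its underside; z along the stub. It stands on the counter, to the left of the box
- cutter_oblong: pastry cutter, may be absent: steel blade block (oblong, 56 mm along its own x by 34 mm along its own y) 16 mm high with an upright wooden stub handle, 20 mm thick and round, on its middle; 48 mm tall in all, about 0.12 kg. Origin: centre of its underside; z along the stub. It stands on the counter, to the left of the box
- bowl: bystander: purple mixing bowl 170 mm across the rim, 85 mm high; origin under its middle
- milk_carton: bystander: blue milk carton 64 x 70 x 179 mm, upright; origin under its middle
- egg_tray: bystander: grey tray of brown eggs, 150 x 150 mm, 68 mm high; origin under its middle
Not all that is in view belongs to the job. What is shaped like the cutter_square but blue or yellow is not meant.

How it is judged (in metres and radians):
On the way, in this order (a step that is already met when the one before it is completed fails the run):
1. the key is turned to unlocked with the lid still shut (value of joint key above 1.3 rad and value of joint lid below 0.1 rad), for 0.1 s.
2. the lid is swung open past upright (value of joint lid above 1.58 rad), for 0.2 s.
3. the flap is lifted until it stands up (value of joint flap above 1.35 rad), for 0.2 s.
4. every cutter present is in the lower tier with the flap still up (z of cutter_large in the frame of cutter_box between -0.005 and 0.052 m and x of cutter_large in the frame of cutter_box between -0.13 and 0.13 m and y of cutter_large in the frame of cutter_box between -0.105 and 0.105 m and z of cutter_small in the frame of cutter_box between -0.005 and 0.052 m and x of cutter_small in the frame of cutter_box between -0.13 and 0.13 m and y of cutter_small in the frame of cutter_box between -0.105 and 0.105 m and z of cutter_square in the frame of cutter_box between -0.005 and 0.052 m and x of cutter_square in the frame of cutter_box between -0.13 and 0.13 m and y of cutter_square in the frame of cutter_box between -0.105 and 0.105 m and z of cutter_oblong in the frame of cutter_box between -0.005 and 0.052 m and x of cutter_oblong in the frame of cutter_box between -0.13 and 0.13 m and y of cutter_oblong in the frame of cutter_box between -0.105 and 0.105 m and linear speed of each of cutter_large, cutter_small, cutter_square, cutter_oblong below 0.03 m/s and value of joint flap above 1.2 rad), for 0.2 s.
5. the flap is down over the cutters, the lid still open (z of cutter_large in the frame of cutter_box between -0.005 and 0.052 m and x of cutter_large in the frame of cutter_box between -0.13 and 0.13 m and y of cutter_large in the frame of cutter_box between -0.105 and 0.105 m and z of cutter_small in the frame of cutter_box between -0.005 and 0.052 m and x of cutter_small in the frame of cutter_box between -0.13 and 0.13 m and y of cutter_small in the frame of cutter_box between -0.105 and 0.105 m and z of cutter_square in the frame of cutter_box between -0.005 and 0.052 m and x of cutter_square in the frame of cutter_box between -0.13 and 0.13 m and y of cutter_square in the frame of cutter_box between -0.105 and 0.105 m and z of cutter_oblong in the frame of cutter_box between -0.005 and 0.052 m and x of cutter_oblong in the frame of cutter_box between -0.13 and 0.13 m and y of cutter_oblong in the frame of cutter_box between -0.105 and 0.105 m and value of joint flap below 0.08 rad and value of joint lid above 0.5 rad), for 0.2 s.
6. the lid is shut, the key still unlocked (value of joint lid below 0.05 rad and value of joint key above 0.9 rad), for 0.1 s.
7. the key is turned back to locked (value of joint key below 0.25 rad and value of joint lid below 0.05 rad), for 0.2 s.
At the end, for the whole second after the job is handed in: Every cutter present lies at rest in the box's lower tier (its origin within the walls and less than 52 mm above the counter, so under the flap), the flap is down (within 0.08 rad), the lid shut (within 0.05 rad) and the key back at locked (within 0.25 rad) (all of step 7 and z of cutter_large in the frame of cutter_box between -0.005 and 0.052 m and x of cutter_large in the frame of cutter_box between -0.13 and 0.13 m and y of cutter_large in the frame of cutter_box between -0.105 and 0.105 m and z of cutter_small in the frame of cutter_box between -0.005 and 0.052 m and x of cutter_small in the frame of cutter_box between -0.13 and 0.13 m and y of cutter_small in the frame of cutter_box between -0.105 and 0.105 m and z of cutter_square in the frame of cutter_box between -0.005 and 0.052 m and x of cutter_square in the frame of cutter_box between -0.13 and 0.13 m and y of cutter_square in the frame of cutter_box between -0.105 and 0.105 m and z of cutter_oblong in the frame of cutter_box between -0.005 and 0.052 m and x of cutter_oblong in the frame of cutter_box between -0.13 and 0.13 m and y of cutter_oblong in the frame of cutter_box between -0.105 and 0.105 m and linear speed of each of cutter_large, cutter_small, cutter_square, cutter_oblong below 0.03 m/s and value of joint flap below 0.08 rad); the robot touches nothing.
It fails at once if the bowl is pushed more than 40 mm from its place (distance of bowl from where it was at the start of the episode above 0.04 m).
It fails at once if the milk carton is pushed more than 40 mm from its place (distance of milk_carton from where it was at the start of the episode above 0.04 m).
It fails at once if the egg tray is pushed more than 40 mm from its place (distance of egg_tray from where it was at the start of the episode above 0.04 m).
Of cutter_large, cutter_small, cutter_square, cutter_oblong only 2 to 4 are there at a start; the rules pass over those that are not, and their reading is None.
At some moment in a run one of cutter_large, cutter_small, cutter_square, cutter_oblong may be knocked a few centimetres aside while the robot is not near it.
Once in a run the grip may slacken for a moment while it holds something.
It also fails if it takes over 210 s, if anything falls off the work surface, if the arm or the gripper's body presses on something with over 40 N, if the wrist force passes 120 N, or if a joint passes its speed limit or range.

ROBOT

A 6-joint arm with a two-finger parallel gripper is mounted at the origin on the work surface. World frame = base frame: x ahead of the robot, y to its left, z up, the work surface at z = 0. Lengths are in m, angles in degrees, forces in N, time in s.
With the tool pointing down it reaches from about 0.3 to 0.775 m from the base axis. Payload 14.6 kg.
Tool frame: the origin (TCP) lies on the centre line of the jaws, within the pads' length; the fingertips stand 19 mm ahead of it and the grasp point (between the pads) is the TCP; z points along the fingers, y is the direction in which the jaws open and shut (so a half turn about z gives the same grasp; the last joint's range is limited). The gripper opens to 85 mm and grips with 20 to 120 N. Pads are 22 mm wide; open, the fingers measure 114 mm over their backs; the gripper's body (76 mm by 85 mm) begins 54 mm behind the grasp point. The pads swing forward as they close: fully open they stand 13 mm farther back than shut.
Start: joints at [61.902, 17.183, 87.147, -0, 75.671, -3.816], TCP at [0.226, 0.501, 0.25] pointing down, gripper open.
Joint ranges: [-173.82, 173.82], [-45.26, 126.66], [13.44, 144.39], [-59.66, 239.66], [0, 175.72], [-146.38, 146.38]. Speed limits (degrees/s): [127.2, 127.2, 147.25, 180, 180, 180].

INTERFACE

Orientations are given as [roll, pitch, yaw] about the fixed x, y, z axes, in that order (R = Rz(yaw) Ry(pitch) Rx(roll)).
In Python, from bench import sensors, vision, job gives the robot as it stands.
- The arm moves only by the tool apply_moves, never from a script. Its arguments are lists of equal length, an entry for each row: "translation": the shift along the tool's x, y, z in m, a list of three; "yaw": the turn about the tool's z in rad; "hand": the finger opening in m, from 0 to 0.0854. In form: {"translation": [[dx, dy, dz], ...], "yaw": [yaw, ...], "hand": [hand, ...]}. A call has 1 to 10 rows; each row is the pose to reach, as a shift and turn from the pose commanded when the call began, along the tool's axes at that moment; what a row does not reach only later rows make up. A row lasts 1/10 s, in which the tool goes at most 50 mm and 8.59 degrees, less where a joint would pass 70% of its speed; a pose out of reach is approached as far as the arm can. A call with a gripper value outside its range is refused whole. The fingers move at their own pace and stop on an object; "newtons" is the grip in N (left out, the last holds). Time passes only in rows, so rows that repeat a pose let the fingers close. It gives the time, the measured TCP pose, the force and the opening at its end, in the units of the state.
- sensors.get_state(): the state, without advancing time (a new reading comes with each control period).
- vision.camera(name): name is "scene" or "top"; returns the picture (384x512x3 uint8, blue, green, red); there is no depth.
- vision.camera_info(name): a dict with "mtx" (3x3 intrinsics, pixels), "D" ([k1, k2, p1, p2, k3] as OpenCV has them; the pictures are not rectified), "position" and "orientation" of the camera in the world. Camera axes: x right, y down, z forward; pixel columns grow to the right and rows downward; lengths in m; the calibration is good to about 2 mm. A picture is of the moment at which its call begins. camera_info takes no time and is no camera call.
- job.job_done(): hands the job in, once; it reports no verdict.
The state is a dict: "t": time; "qpos": joint angles; "qd": joint speeds; "joint_efforts": joint torques, N m; "ee_pos": TCP position; "tcp_rot": TCP orientation; "ft_force": force on the tool from outside, world axes, zero at the start; "wrist_torque": the same for the moment, N m; "finger_gap": opening from 0.0 (shut) to 1.0 (fully open).
Only numpy, scipy, OpenCV 4.12 (cv2) and the standard library are available. Lean on these libraries where they do the work, as an engineer would, in place of code of your own. Each camera call takes 0.05 s, during which the arm holds its last target.

## Working session

There is one attempt and no reset: what is moved stays moved. The work goes in short steps, Python scripts to look and compute and a tool call to move; the robot and the scene stay as the last step left them, time stands still between calls to the robot, and variables do not carry over. Pictures are saved under pics/ and viewed, and the job is handed in when it is done.

Besides the shell and the picture viewer there is one more tool, called after "Emit:" as name(argument=value, ...), one argument or row to a line, values as JSON. apply_moves: Moves the arm, as the interface text tells. Its arguments: {"type":"object","properties":{"translation":{"type":"array","items":{"type":"array","items":{"type":"number"}}},"yaw":{"type":"array","items":{"type":"number"}},"hand":{"type":"array","items":{"type":"number"}},"newtons":{"type":"number"}},"required":["translation","yaw","hand"]}

```bash
ls -la; mkdir -p pics; cat > h.py <<'E'
import numpy as np, cv2, json
from bench import sensors, vision, job
from scipy.spatial.transform import Rotation as R
E
python3 - <<'E'
from h import *
print(sensors.get_state())
for n in ("scene","top"):
    print(n,vision.camera_info(n))
    cv2.imwrite(f"pics/{n}0.png",vision.camera(n))
E
```

```text
total 12
drwxr-xr-x  3 agent agent 4096 Dec  6 01:24 .
drwxr-xr-x 23 root  root  4096 Dec  6 01:24 ..
drwxr-xr-x  2 agent agent 4096 Dec  6 01:24 pics
{'t': 0.0, 'qpos': array([ 6.19009706e+01,  1.72151499e+01,  8.71804698e+01,  2.33017029e-03,
        7.56701215e+01, -3.81647448e+00]), 'qd': array([-0.0414652 , -0.02781909,  0.00806562, -0.03143485, -0.05512789,
       -0.09243979]), 'joint_efforts': array([-7.94237330e-04, -5.43491292e+01, -3.61792481e+01, -1.12575385e-04,
        3.97663287e-03, -3.47799084e-05]), 'ee_pos': array([0.2260801 , 0.50115407, 0.24972463]), 'tcp_rot': array([-1.79934555e+02, -6.62779105e-03,  1.55716863e+02]), 'ft_force': array([-0.2706181 , -0.13162931, -0.05390639]), 'wrist_torque': array([-0.02624071,  0.06319449,  0.05089749]), 'finger_gap': 1.0002660375574455}
scene {'mtx': array([[415.02642304,   0.        , 256.58152735],
       [  0.        , 415.02642304, 191.49439822],
       [  0.        ,   0.        ,   1.        ]]), 'D': array([0.05060788, 0.        , 0.        , 0.        , 0.        ]), 'position': array([1.33397102, 0.21022027, 0.60058903]), 'orientation': array([-1.22978776e+02,  5.62322667e-02,  9.23867718e+01])}
top {'mtx': array([[359.93807545,   0.        , 251.93491292],
       [  0.        , 359.93807545, 189.11390039],
       [  0.        ,   0.        ,   1.        ]]), 'D': array([-0.00280578,  0.        ,  0.        ,  0.        ,  0.        ]), 'position': array([0.46251379, 0.17340835, 0.94697604]), 'orientation': array([-174.89827559,   -0.41399545,  -90.38883554])}
```

View pics/scene0.png

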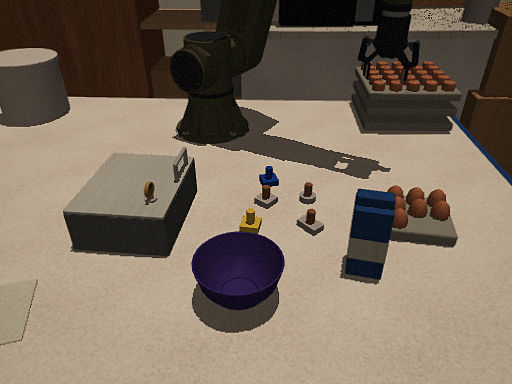

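View pics/top0.png

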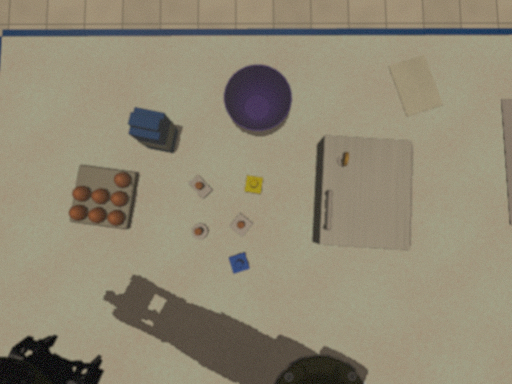

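```bash
cat >> h.py <<'E'
def cam(n):
    i=vision.camera_info(n); return i
def ray(n,uv):
    i=cam(n); p=cv2.undistortPoints(np.array([[uv]],float),i["mtx"],i["D"])[0,0]
    d=R.from_euler("xyz",i["orientation"],degrees=True).apply([p[0],p[1],1.0])
    return np.array(i["position"]),d/np.linalg.norm(d)
def onplane(n,uv,z):
    o,d=ray(n,uv); return o+d*(z-o[2])/d[2]
def tri(a,b):  # a=top px, b=scene px
    o1,d1=ray("top",a);o2,d2=ray("scene",b)
    A=np.stack([d1,-d2],1); s=np.linalg.lstsq(A,o2-o1,rcond=None)[0]
    p,q=o1+s[0]*d1,o2+s[1]*d2
    return (p+q)/2,np.linalg.norm(p-q)
def proj(n,P):
    i=cam(n); Rm=R.from_euler("xyz",i["orientation"],degrees=True).as_matrix().T
    return cv2.projectPoints(np.array(P,float).reshape(-1,1,3),cv2.Rodrigues(Rm)[0],-Rm@i["position"],i["mtx"],i["D"])[0][:,0]
def tool(dw):
    "world shift -> tool shift at present"
    s=sensors.get_state(); return R.from_euler("xyz",s["tcp_rot"],degrees=True).inv().apply(dw)
def crop(n,x0,y0,x1,y1,f,name):
    im=vision.camera(n); c=cv2.resize(im[y0:y1,x0:x1],None,fx=f,fy=f,interpolation=cv2.INTER_CUBIC); cv2.imwrite(name,c)
E
python3 - <<'E'
from h import *
crop("top",180,120,430,270,3,"pics/t1.png")
crop("scene",60,140,330,260,2.9,"pics/s1.png")
E
```

```text
(no output)
```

View pics/t1.png

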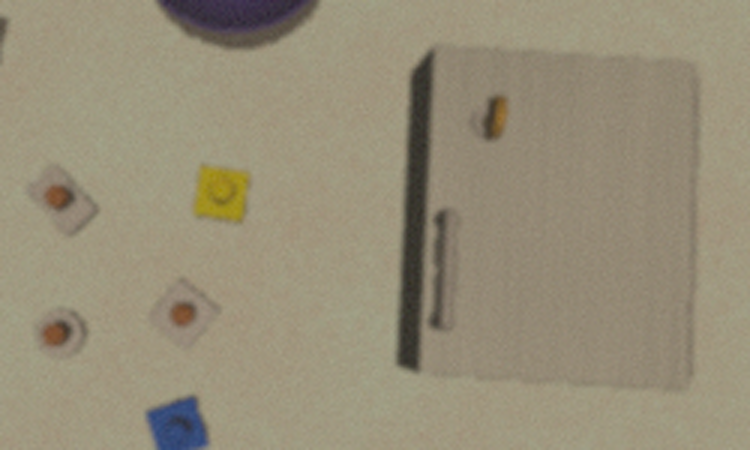

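View pics/s1.png

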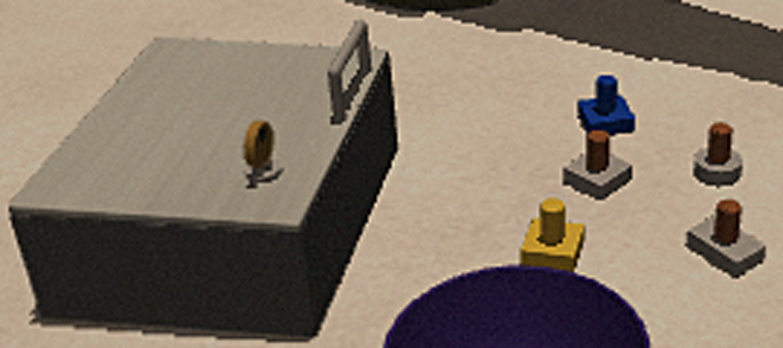

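```bash
python3 - <<'E'
from h import *
np.set_printoptions(precision=4,suppress=True)
T=[(325.7,135.7),(412,141),(410,250),(319.5,244.5)]
S=[(163.4,217.6),(63.4,212),(112.4,153.8),(193,158.3)]
P=[]
for a,b in zip(T,S):
    p,e=tri(a,b); P.append(p); print("corner",p,e,onplane("top",a,.1035),onplane("scene",b,.1035))
C=np.array([onplane("top",a,.1035)[:2] for a in T])
print("centre",C.mean(0))
# edges along box x : from corner3->0 and 2->1
for i,j in((3,0),(2,1)): v=C[j]-C[i]; print(np.degrees(np.arctan2(v[1],v[0])),np.linalg.norm(v))
for i,j in((1,0),(2,3)): v=C[j]-C[i]; print(np.degrees(np.arctan2(v[1],v[0]))-90,np.linalg.norm(v))
t=vision.camera("top");s=vision.camera("scene")
def blobs(im,box,lo,hi,amin):
    x0,y0,x1,y1=box
    h=cv2.cvtColor(im[y0:y1,x0:x1],cv2.COLOR_BGR2HSV); m=cv2.inRange(h,lo,hi)
    n,l,st,c=cv2.connectedComponentsWithStats(m)
    for k in range(1,n):
        if st[k,4]>=amin: print((c[k]+[x0,y0]),st[k,:2]+[x0,y0],st[k,2:])
print("top");blobs(t,(185,130,420,260),(3,110,40),(18,255,255),8)
print("scene");blobs(s,(100,140,340,260),(3,110,40),(18,255,255),8)
print("topkey");blobs(t,(335,145,360,175),(8,80,40),(30,255,255),5)
E
```

```text
corner [ 0.6654 -0.0089  0.0989] 0.004541904187802539 [ 0.6648 -0.0102  0.1035] [ 0.672  -0.0045  0.1035]
corner [ 0.6517 -0.2174  0.0975] 0.003681883093729749 [ 0.6509 -0.2166  0.1035] [ 0.6605 -0.21    0.1035]
corner [ 0.3926 -0.2028  0.0957] 0.0012562074634116633 [ 0.3933 -0.2     0.1035] [ 0.4075 -0.1956  0.1035]
corner [0.407  0.009  0.0952] 9.206316240540476e-05 [0.4076 0.0106 0.1035] [0.4223 0.0122 0.1035]
centre [ 0.5291 -0.1041]
-4.640851357347133 0.2580546567824211
-3.696149286598514 0.25812622519902856
-3.8469848956092676 0.2068311406187146
-3.8728915322214306 0.21108608229853631
top
[345.7742 158.2903] [343 153] [ 6 12 31]
[198.6389 185.0833] [196 182] [ 7  7 36]
[240.4516 224.4194] [238 222] [ 6  6 31]
[197.7949 231.    ] [195 228] [ 7  7 39]
scene
[147.9474 189.6   ] [144 182] [10 16 95]
[308.0986 188.2394] [305 182] [ 8 14 71]
[265.6389 190.8194] [262 185] [ 8 14 72]
[310.9398 215.3735] [307 209] [ 9 15 83]
topkey
[345.6962 158.5316] [342 152] [ 8 14 79]
```

```bash
python3 - <<'E'
from h import *
np.set_printoptions(precision=4,suppress=True)
print("key",tri((345.7,158.4),(148,189.6)))
c=np.array([.529,-.104]);a=np.radians(-4.0);M=np.array([[np.cos(a),-np.sin(a)],[np.sin(a),np.cos(a)]])
W=lambda x,y,z:np.r_[c+M@[x,y],z]
for nm,p in dict(key=(.07,.06,.1315),h0=(-.09,.095,.1455),h1=(-.01,.095,.1455)).items():
    w=W(*p); print(nm,w,proj("top",w),proj("scene",w))
for nm,a,b in(("obl",(198.6,185.1),(310.9,215.4)),("sq",(240.5,224.4),(265.6,190.8)),("rnd",(197.8,231),(308.1,188.2))):
    p,e=tri(a,b);print(nm,p,e, "planes",onplane("top",a,.045),onplane("scene",b,.032))
cc=lambda x,y:(180+x/3,120+y/3); ss=lambda x,y:(60+x/2.9,140+y/2.9)
print("handle ends top px",cc(452,212),cc(443,325),"scene",ss(362,27),ss(337,70))
print(tri(cc(455,215),ss(337,70)),tri(cc(447,322),ss(362,27)))
E
```

```text
key (array([ 0.6056, -0.0499,  0.1264]), np.float64(0.0005492013881079349))
key [ 0.603  -0.049   0.1315] [[345.806 159.161]] [[148.2758 186.8806]]
h0 [ 0.4458 -0.003   0.1455] [[328.8887 228.2463]] [[183.5394 147.4176]]
h1 [ 0.5257 -0.0085  0.1455] [[330.4606 192.3627]] [[174.3447 163.5606]]
obl [0.5553 0.3025 0.0323] 0.0004080831242267722 planes [0.554  0.3005 0.045 ] [0.5548 0.3027 0.032 ]
sq [0.4547 0.1958 0.0322] 9.198179877829302e-06 planes [0.4548 0.1955 0.045 ] [0.4544 0.1958 0.032 ]
rnd [0.4389 0.3035 0.0327] 2.601375757683609e-05 planes [0.4392 0.3017 0.045 ] [0.4378 0.3036 0.032 ]
handle ends top px (330.66666666666663, 190.66666666666669) (327.66666666666663, 228.33333333333331) scene (184.82758620689657, 149.31034482758622) (176.20689655172413, 164.13793103448276)
(array([ 0.5267, -0.0077,  0.1453]), np.float64(0.007063068154945821)) (array([ 0.4475, -0.002 ,  0.1417]), np.float64(0.00413643670286823))
```

```bash
cat >> h.py <<'E'
np.set_printoptions(precision=4,suppress=True)
BC=np.array([.530,-.104]);BY=-4.0
def W(x,y,z):
    "box mm -> world m"
    a=np.radians(BY);M=np.array([[np.cos(a),-np.sin(a)],[np.sin(a),np.cos(a)]])
    return np.r_[BC+M@np.array([x,y])/1000,z/1000]
def go(w,psi=None):
    "tool shift and yaw to world point w"
    s=sensors.get_state(); d=tool(np.array(w)-s["ee_pos"])
    y=0 if psi is None else -np.radians((psi-s["tcp_rot"][2]+180)%360-180)
    print("to",np.array(w),"shift",d.round(4),"yaw",round(y,3),"dist",np.linalg.norm(d).round(3))
def st():
    s=sensors.get_state(); print({k:np.round(s[k],3) for k in("t","qpos","ee_pos","tcp_rot","ft_force","finger_gap")})
E
python3 -c "
from h import *
go([.604,-.049,.25],176);go([.604,-.049,.18],176)"
```

```text
to [ 0.604 -0.049  0.25 ] shift [-0.5707 -0.3462  0.0002] yaw -0.354 dist 0.668
to [ 0.604 -0.049  0.18 ] shift [-0.5707 -0.3462  0.0702] yaw -0.354 dist 0.671
```

Emit:
apply_moves(
  translation=[
    [-0.571,-0.346,0],
    [-0.571,-0.346,0],
    [-0.571,-0.346,0],
    [-0.571,-0.346,0],
    [-0.571,-0.346,0],
    [-0.571,-0.346,0],
    [-0.571,-0.346,0],
    [-0.571,-0.346,0],
    [-0.571,-0.346,0],
    [-0.571,-0.346,0],
  ],
  yaw=[-0.354,-0.354,-0.354,-0.354,-0.354,-0.354,-0.354,-0.354,-0.354,-0.354],
  hand=[0.04,0.04,0.04,0.04,0.04,0.04,0.04,0.04,0.04,0.04],
  newtons=40,
)

```text
t: 1.3
ee_pos: [0.5061, 0.0934, 0.2505]
tcp_rot: [180.0, 0.0, 176.0]
ft_force: [1.1, 0.2, 0.6]
finger_gap: 0.466
```

```bash
python3 -c "
from h import *
st();go([.604,-.049,.18],176)"
```

```text
{'t': np.float64(1.3), 'qpos': array([  6.379,  12.656,  92.819,   0.004,  74.503, -79.618]), 'ee_pos': array([0.506, 0.093, 0.25 ]), 'tcp_rot': array([179.993,   0.021, 175.996]), 'ft_force': array([1.08 , 0.175, 0.56 ]), 'finger_gap': np.float64(0.466)}
to [ 0.604 -0.049  0.18 ] shift [-0.1075 -0.1353  0.0705] yaw -0.0 dist 0.187
```

Emit:
apply_moves(
  translation=[
    [-0.1075,-0.135,0.07],
    [-0.1075,-0.135,0.07],
    [-0.1075,-0.135,0.07],
    [-0.1075,-0.135,0.07],
    [-0.1075,-0.135,0.07],
    [-0.1075,-0.135,0.07],
  ],
  yaw=[0,0,0,0,0,0],
  hand=[0.04,0.04,0.04,0.04,0.04,0.04],
)

```text
t: 1.9
ee_pos: [0.603, -0.0471, 0.1797]
tcp_rot: [180.0, -0.1, 175.9]
ft_force: [0.2, 0.5, 1.0]
finger_gap: 0.467
```

```bash
python3 -c "
from h import *
st();go([.604,-.049,.132],176)
crop('top',290,110,430,260,4,'pics/t2.png')
crop('scene',60,100,260,250,4,'pics/s2.png')"
```

```text
{'t': np.float64(1.9), 'qpos': array([ -7.935,  27.721,  82.237,   0.008,  70.11 , -93.877]), 'ee_pos': array([ 0.603, -0.047,  0.18 ]), 'tcp_rot': array([179.988,  -0.067, 175.939]), 'ft_force': array([0.188, 0.499, 0.961]), 'finger_gap': np.float64(0.467)}
to [ 0.604 -0.049  0.132] shift [-0.0012 -0.0019  0.0477] yaw -0.001 dist 0.048
```

View pics/s2.png

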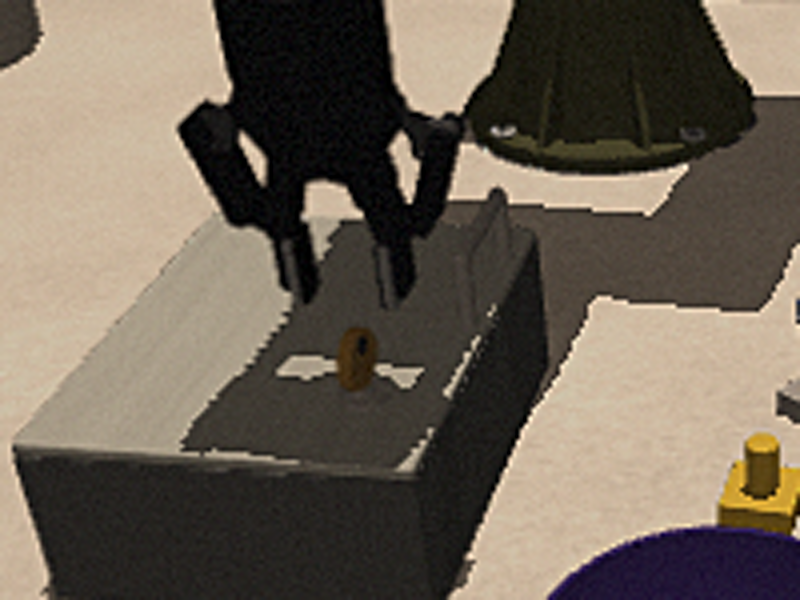

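The picture shows the open fingers at crop (300,290) and (395,290), straddling the brass key bow at (357,355). I'll go down and pinch it.

Emit:
apply_moves(
  translation=[
    [-0.001,-0.002,0.025],
    [-0.001,-0.002,0.047],
    [-0.001,-0.002,0.047],
    [-0.001,-0.002,0.047],
    [-0.001,-0.002,0.047],
    [-0.001,-0.002,0.047],
    [-0.001,-0.002,0.047],
    [-0.001,-0.002,0.047],
  ],
  yaw=[0,0,0,0,0,0,0,0],
  hand=[0.04,0.04,0.04,0.0,0.0,0.0,0.0,0.0],
)

```text
t: 2.8
ee_pos: [0.6043, -0.0477, 0.1352]
tcp_rot: [179.9, 0.1, 176.0]
ft_force: [-3.5, 7.6, 6.7]
finger_gap: 0.087
```

Emit:
apply_moves(
  translation=[
    [0,0,-0.001],
    [0,0,-0.001],
    [0,0,-0.001],
    [0,0,-0.001],
    [0,0,-0.001],
    [0,0,-0.001],
    [0,0,-0.001],
    [0,0,-0.001],
    [0,0,-0.001],
    [0,0,-0.001],
  ],
  yaw=[0.13,0.26,0.39,0.52,0.65,0.78,0.91,1.04,1.17,1.3],
  hand=[0,0,0,0,0,0,0,0,0,0],
)

```text
t: 3.8
ee_pos: [0.6055, -0.0462, 0.1358]
tcp_rot: [179.7, -0.1, 101.3]
ft_force: [12.0, 18.9, -3.5]
finger_gap: 0.088
```

Emit:
apply_moves(
  translation=[
    [0,0,0],
    [0,0,0],
    [0,0,0],
    [0,0,0],
    [0,0,0],
  ],
  yaw=[0.13,0.26,0.29,0.29,0.29],
  hand=[0,0,0,0,0],
)

```text
t: 4.3
ee_pos: [0.6059, -0.0462, 0.1361]
tcp_rot: [179.7, -0.2, 85.0]
ft_force: [15.3, 19.2, -3.5]
finger_gap: 0.085
```

```bash
python3 -c "
from h import *
st()
crop('top',290,110,430,260,4,'pics/t3.png')
crop('scene',60,100,260,250,4,'pics/s3.png')"
```

```text
{'t': np.float64(4.3), 'qpos': array([-7.894, 30.6  , 84.145,  0.251, 64.922, -2.987]), 'ee_pos': array([ 0.606, -0.046,  0.136]), 'tcp_rot': array([179.656,  -0.21 ,  84.988]), 'ft_force': array([15.29 , 19.24 , -3.478]), 'finger_gap': np.float64(0.085)}
```

View pics/s3.png

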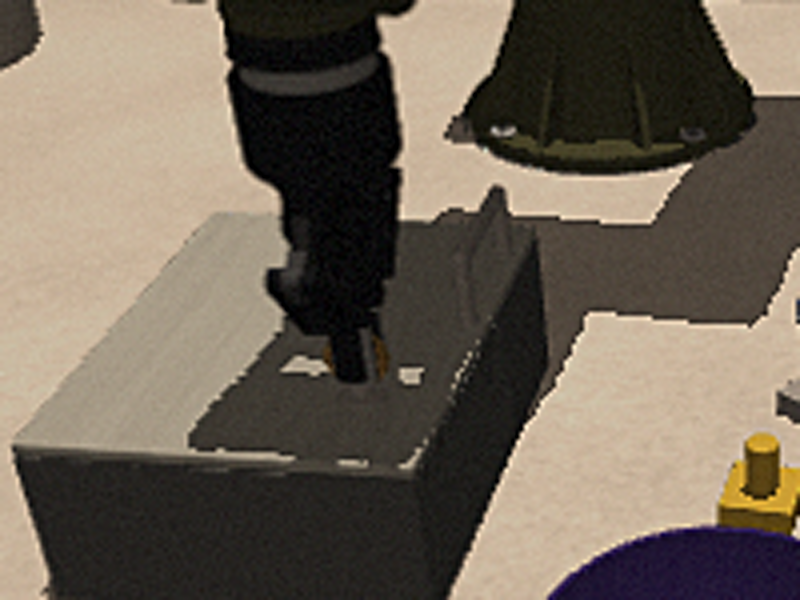

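Emit:
apply_moves(
  translation=[
    [0,0,0],
    [0,0,0],
    [0,0,-0.03],
    [0,0,-0.07],
    [0,0,-0.1],
    [0,0,-0.1],
  ],
  yaw=[0,0,0,0,0,0],
  hand=[0.03,0.03,0.03,0.03,0.03,0.03],
)

```text
t: 5.0
ee_pos: [0.6052, -0.0492, 0.2397]
tcp_rot: [179.5, 0.0, 84.9]
ft_force: [0.9, 0.5, -0.1]
finger_gap: 0.353
```

```bash
sed -i 's/BC=np.array.*;/BC=np.array([.532,-.102]);/' h.py; python3 -c "
from h import *
st();go(W(-50,95,200),176)
crop('top',290,110,430,260,4,'pics/t4.png')
crop('scene',60,100,260,250,4,'pics/s4.png')"
```

```text
{'t': np.float64(5.0), 'qpos': array([-8.103, 24.751, 78.307, -0.011, 76.485, -2.98 ]), 'ee_pos': array([ 0.605, -0.049,  0.24 ]), 'tcp_rot': array([179.545,   0.035,  84.88 ]), 'ft_force': array([ 0.945,  0.498, -0.063]), 'finger_gap': np.float64(0.353)}
to [ 0.4887 -0.0037  0.2   ] shift [ 0.0349 -0.1203  0.0387] yaw -1.59 dist 0.131
```

View pics/s4.png

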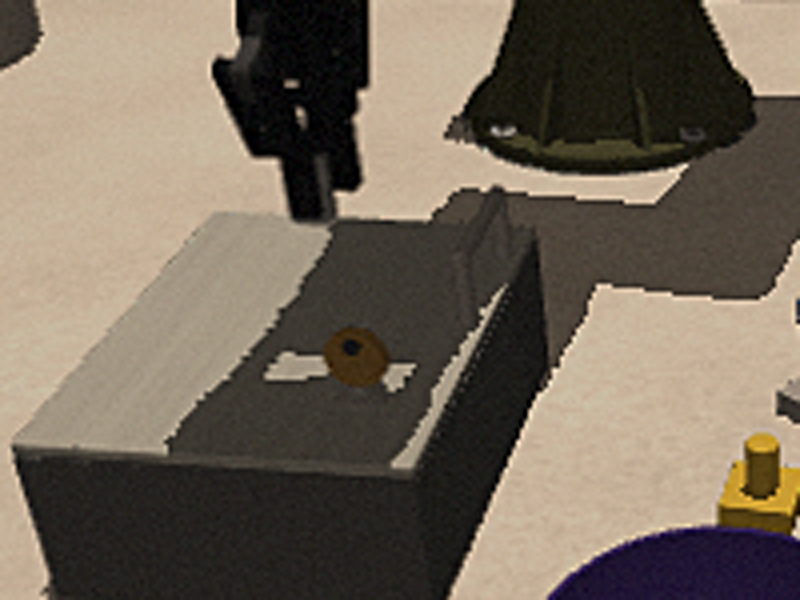

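Emit:
apply_moves(
  translation=[
    [0.035,-0.12,0.0],
    [0.035,-0.12,0.0],
    [0.035,-0.12,0.0],
    [0.035,-0.12,0.0],
    [0.035,-0.12,0.0],
    [0.035,-0.12,0.0],
    [0.035,-0.12,0.0],
    [0.035,-0.12,0.039],
    [0.035,-0.12,0.039],
    [0.035,-0.12,0.039],
  ],
  yaw=[-0.149,-0.298,-0.447,-0.596,-0.745,-0.894,-1.043,-1.192,-1.341,-1.49],
  hand=[0.04,0.04,0.04,0.04,0.04,0.04,0.04,0.04,0.04,0.04],
)

```text
t: 6.1
ee_pos: [0.4866, -0.0033, 0.1932]
tcp_rot: [-180.0, -0.2, 170.6]
ft_force: [0.4, -0.2, 0.6]
finger_gap: 0.469
```

```bash
python3 -c "
from h import *
st();go(W(-50,95,147),176)
crop('top',290,110,430,260,4,'pics/t5.png')
crop('scene',60,100,260,250,4,'pics/s5.png')"
```

```text
{'t': np.float64(6.1), 'qpos': array([ -4.703,  12.557, 100.982,  -0.009,  66.69 , -85.314]), 'ee_pos': array([ 0.487, -0.003,  0.193]), 'tcp_rot': array([-179.973,   -0.228,  170.614]), 'ft_force': array([ 0.356, -0.196,  0.555]), 'finger_gap': np.float64(0.469)}
to [ 0.4887 -0.0037  0.147 ] shift [-0.0024 -0.      0.0462] yaw -0.094 dist 0.046
```

View pics/s5.png

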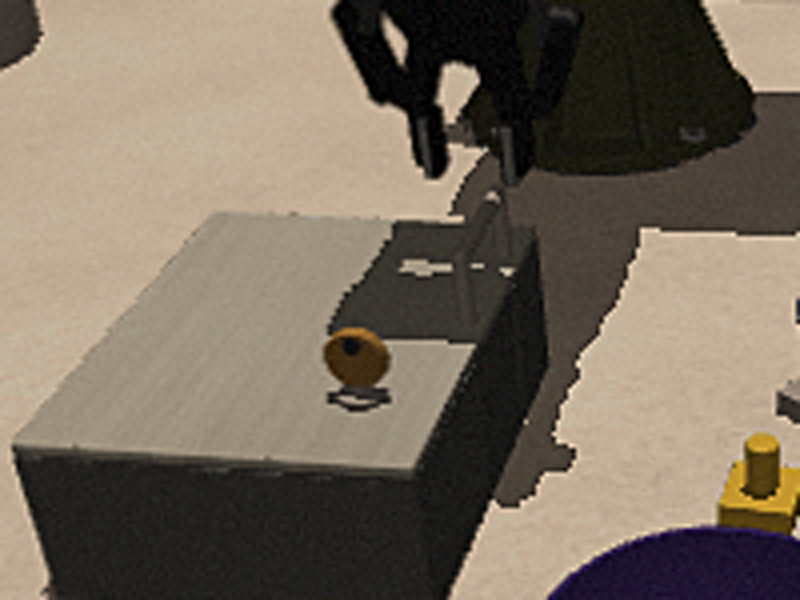

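View pics/t5.png

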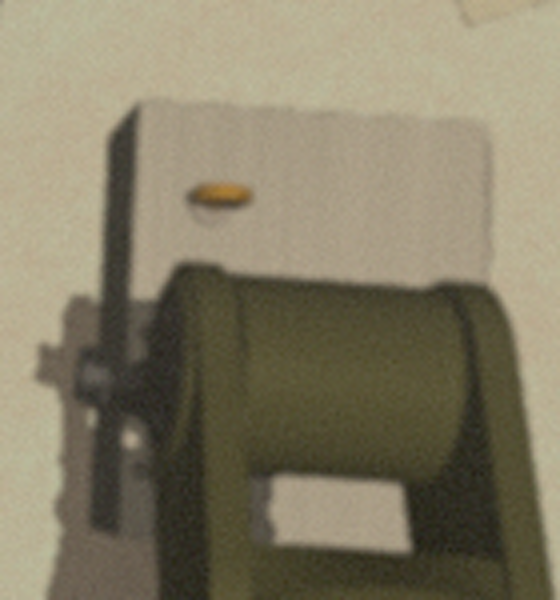

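The fingers at crop (430,170) and (512,180) sit above and either side of the handle bar at (480,220), and the key bow is face-on, so unlocked. I'll go down and grip the bar.

Emit:
apply_moves(
  translation=[
    [-0.002,0,0.01],
    [-0.002,0,0.046],
    [-0.002,0,0.046],
    [-0.002,0,0.046],
    [-0.002,0,0.046],
    [-0.002,0,0.046],
    [-0.002,0,0.046],
    [-0.002,0,0.046],
  ],
  yaw=[-0.094,-0.094,-0.094,-0.094,-0.094,-0.094,-0.094,-0.094],
  hand=[0.04,0.04,0.04,0,0,0,0,0],
  newtons=40,
)

```text
t: 7.0
ee_pos: [0.49, -0.0042, 0.1505]
tcp_rot: [-179.9, 0.1, 175.6]
ft_force: [0.3, -6.6, -2.2]
finger_gap: 0.098
```

```bash
cat >> h.py <<'E'
def arc(hy,hz,r0,z0,x,angs,off,psi=176):
    "shifts (tool axes) from present pose following a hinge arc; off = world correction (tcp - nominal at first angle)"
    s=sensors.get_state(); Ri=R.from_euler("xyz",[180,0,s["tcp_rot"][2]],degrees=True).inv(); out=[]
    f=lambda a: W(x,hy+r0*np.cos(a)-z0*np.sin(a),hz+r0*np.sin(a)+z0*np.cos(a))
    p0=f(angs[0])
    for a in angs[1:]:
        out.append(Ri.apply(f(a)-p0).round(4).tolist())
    print(out)
    print("first nominal",p0,"tcp",s["ee_pos"],"last",f(angs[-1]))
E
python3 -c "
from h import *
st();arc(-105,95.5,200,50,-50,np.arange(0,0.61,0.06),0)"
```

```text
{'t': np.float64(7.0), 'qpos': array([ -4.751,  15.965, 103.034,  -0.071,  60.898, -90.304]), 'ee_pos': array([ 0.49 , -0.004,  0.151]), 'tcp_rot': array([-179.938,    0.102,  175.587]), 'ft_force': array([ 0.337, -6.558, -2.203]), 'finger_gap': np.float64(0.098)}
[[-0.0, -0.0034, -0.0119], [-0.0001, -0.0074, -0.0236], [-0.0001, -0.0122, -0.035], [-0.0001, -0.0176, -0.0461], [-0.0002, -0.0237, -0.0569], [-0.0002, -0.0304, -0.0672], [-0.0003, -0.0378, -0.0772], [-0.0003, -0.0457, -0.0867], [-0.0004, -0.0542, -0.0957], [-0.0005, -0.0632, -0.1042]]
first nominal [ 0.4887 -0.0037  0.1455] tcp [ 0.49   -0.0042  0.1505] last [ 0.4843 -0.0668  0.2497]
```

Emit:
apply_moves(
  translation=[
    [0,-0.0034,-0.012],
    [0,-0.0074,-0.0236],
    [0,-0.0122,-0.035],
    [0,-0.0176,-0.046],
    [0,-0.0237,-0.057],
    [0,-0.0304,-0.067],
    [0,-0.0378,-0.077],
    [0,-0.0457,-0.0867],
    [0,-0.0542,-0.0957],
    [0,-0.0632,-0.1042],
  ],
  yaw=[0,0,0,0,0,0,0,0,0,0],
  hand=[0,0,0,0,0,0,0,0,0,0],
  newtons=60,
)

```text
t: 8.0
ee_pos: [0.4855, -0.066, 0.2555]
tcp_rot: [179.9, 0.2, 175.6]
ft_force: [6.6, 11.6, 5.4]
finger_gap: 0.091
```

```bash
python3 -c "
from h import *
st();arc(-105,95.5,200,50,-50,np.arange(0.6,1.21,0.06),0)
crop('scene',60,40,260,250,2.8,'pics/s6.png')"
```

```text
{'t': np.float64(8.0), 'qpos': array([-12.092,   9.14 ,  96.323,   0.15 ,  74.352, -97.761]), 'ee_pos': array([ 0.485, -0.066,  0.255]), 'tcp_rot': array([179.882,   0.203, 175.629]), 'ft_force': array([ 6.585, 11.641,  5.364]), 'finger_gap': np.float64(0.091)}
[[-0.0001, -0.0095, -0.0079], [-0.0001, -0.0194, -0.0153], [-0.0002, -0.0298, -0.022], [-0.0003, -0.0406, -0.0281], [-0.0003, -0.0517, -0.0336], [-0.0004, -0.0631, -0.0383], [-0.0005, -0.0748, -0.0424], [-0.0006, -0.0867, -0.0458], [-0.0006, -0.0987, -0.0484], [-0.0007, -0.111, -0.0503]]
first nominal [ 0.4843 -0.0668  0.2497] tcp [ 0.4855 -0.066   0.2555] last [ 0.4766 -0.1774  0.3   ]
```

View pics/s6.png

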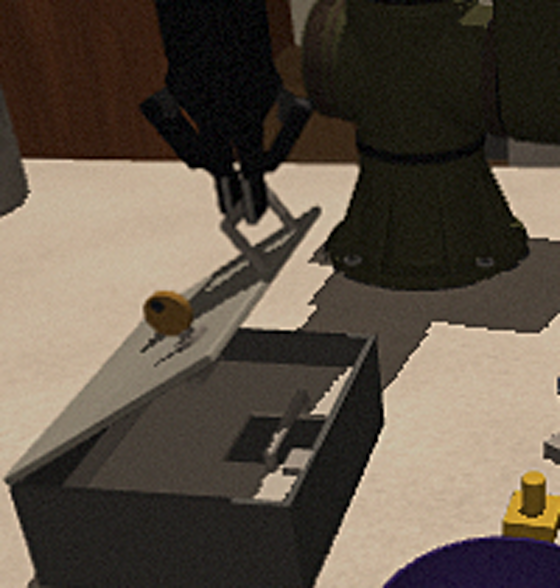

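Emit:
apply_moves(
  translation=[
    [0,-0.0095,-0.008],
    [0,-0.0194,-0.0153],
    [0,-0.0298,-0.022],
    [0,-0.0406,-0.028],
    [0,-0.0517,-0.0336],
    [0,-0.063,-0.0383],
    [0,-0.0748,-0.0424],
    [0,-0.0867,-0.0458],
    [-0.0006,-0.0987,-0.0484],
    [-0.0007,-0.111,-0.0503],
  ],
  yaw=[0,0,0,0,0,0,0,0,0,0],
  hand=[0,0,0,0,0,0,0,0,0,0],
)

```text
t: 9.05
ee_pos: [0.4776, -0.1771, 0.3069]
tcp_rot: [-180.0, 0.3, 175.7]
ft_force: [1.2, 7.3, 12.6]
finger_gap: 0.086
```

```bash
python3 -c "
from h import *
st();arc(-105,95.5,200,50,-50,np.arange(1.2,1.9,0.05),0)
crop('scene',40,0,260,250,2.4,'pics/s7.png')"
```

```text
{'t': np.float64(9.05), 'qpos': array([ -24.504,    9.569,   88.959,    0.09 ,   81.209, -110.17 ]), 'ee_pos': array([ 0.478, -0.177,  0.307]), 'tcp_rot': array([-179.992,    0.278,  175.652]), 'ft_force': array([ 1.168,  7.308, 12.59 ]), 'finger_gap': np.float64(0.086)}
[[-0.0001, -0.0103, -0.001], [-0.0001, -0.0205, -0.0016], [-0.0002, -0.0309, -0.0016], [-0.0002, -0.0411, -0.0011], [-0.0003, -0.0514, -0.0], [-0.0004, -0.0616, 0.0015], [-0.0004, -0.0717, 0.0035], [-0.0005, -0.0817, 0.0061], [-0.0006, -0.0915, 0.0091], [-0.0006, -0.1012, 0.0126], [-0.0007, -0.1107, 0.0166], [-0.0007, -0.12, 0.0211], [-0.0008, -0.129, 0.0261]]
first nominal [ 0.4766 -0.1774  0.3   ] tcp [ 0.4776 -0.1771  0.3069] last [ 0.4676 -0.3062  0.274 ]
```

View pics/s7.png

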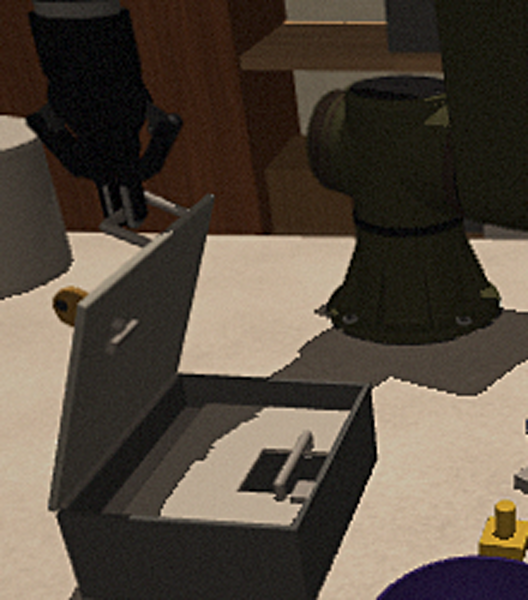

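Emit:
apply_moves(
  translation=[
    [0,-0.0103,-0.001],
    [0,-0.0205,-0.0016],
    [0,-0.0309,-0.0016],
    [0,-0.0411,-0.0011],
    [0,-0.0514,0],
    [0,-0.0616,0.0015],
    [0,-0.0717,0.0035],
    [0,-0.0817,0.0061],
    [-0.0006,-0.0915,0.0091],
  ],
  yaw=[0,0,0,0,0,0,0,0,0],
  hand=[0,0,0,0,0,0,0,0,0],
)

```text
t: 10.0
ee_pos: [0.4709, -0.2686, 0.2961]
tcp_rot: [-180.0, 0.1, 175.6]
ft_force: [-2.0, 3.2, 3.0]
finger_gap: 0.085
```

```bash
python3 -c "
from h import *
st()
crop('scene',0,0,220,250,2.4,'pics/s8.png')"
```

```text
{'t': np.float64(10.0), 'qpos': array([ -33.585,   14.315,   84.676,    0.045,   80.907, -119.228]), 'ee_pos': array([ 0.471, -0.269,  0.296]), 'tcp_rot': array([-179.989,    0.111,  175.636]), 'ft_force': array([-2.007,  3.238,  2.96 ]), 'finger_gap': np.float64(0.085)}
```

View pics/s8.png

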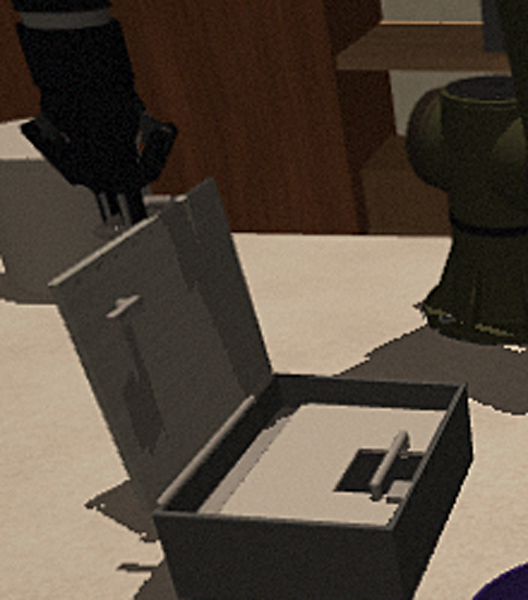

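Emit:
apply_moves(
  translation=[
    [0,-0.0097,0.0035],
    [0,-0.0192,0.0075],
    [0,-0.0285,0.012],
    [0,-0.0375,0.017],
    [0,-0.0375,0.017],
  ],
  yaw=[0,0,0,0,0],
  hand=[0,0,0,0,0],
)

```text
t: 10.55
ee_pos: [0.4682, -0.3073, 0.2778]
tcp_rot: [-179.9, 0.1, 175.6]
ft_force: [7.4, -4.0, 0.6]
finger_gap: 0.088
```

```bash
python3 -c "
from h import *
st()
crop('scene',0,0,220,250,2.4,'pics/s9.png')"
```

```text
{'t': np.float64(10.55), 'qpos': array([ -37.028,   17.291,   83.329,   -0.003,   79.256, -122.622]), 'ee_pos': array([ 0.468, -0.307,  0.278]), 'tcp_rot': array([-179.931,    0.103,  175.595]), 'ft_force': array([ 7.422, -4.031,  0.614]), 'finger_gap': np.float64(0.088)}
```

View pics/s9.png

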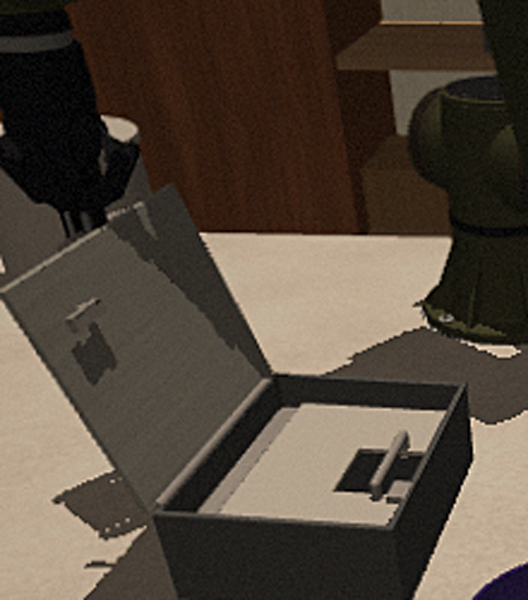

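Emit:
apply_moves(
  translation=[
    [0,0,0],
    [0,0,0],
    [0,0,0],
    [0,0,-0.02],
    [0,0,-0.05],
    [0,0,-0.09],
    [0,0,-0.12],
    [0,0,-0.12],
  ],
  yaw=[0,0,0,0,0,0,0,0],
  hand=[0.022,0.022,0.022,0.022,0.022,0.022,0.022,0.022],
)

```text
t: 11.4
ee_pos: [0.4681, -0.3063, 0.4021]
tcp_rot: [-179.8, 0.3, 175.7]
ft_force: [0.5, 0.1, -0.2]
finger_gap: 0.259
```

```bash
python3 -c "
from h import *
st();go(W(0,60,250),176);go(W(0,60,130),176)
crop('scene',0,0,220,250,2.4,'pics/s10.png')"
```

```text
{'t': np.float64(11.4), 'qpos': array([ -36.943,   14.663,   70.588,   -0.01 ,   94.37 , -122.599]), 'ee_pos': array([ 0.468, -0.306,  0.402]), 'tcp_rot': array([-179.788,    0.314,  175.656]), 'ft_force': array([ 0.487,  0.133, -0.209]), 'finger_gap': np.float64(0.259)}
to [ 0.5362 -0.0421  0.25  ] shift [-0.047   0.2691  0.1513] yaw -0.006 dist 0.312
to [ 0.5362 -0.0421  0.13  ] shift [-0.0464  0.2695  0.2713] yaw -0.006 dist 0.385
```

View pics/s10.png

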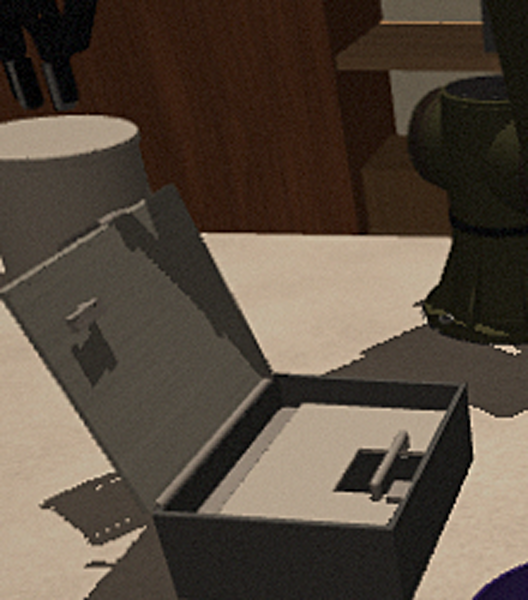

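```bash
python3 -c "
from h import *
a=onplane('scene',(403/2.4,438/2.4),.08);b=onplane('scene',(378/2.4,493/2.4),.08);print(a,b,(a+b)/2, W(0,60,80))
crop('top',290,110,430,260,4,'pics/t10.png')
"
```

```text
[ 0.5016 -0.0361  0.08  ] [ 0.597  -0.0378  0.08  ] [ 0.5493 -0.037   0.08  ] [ 0.5362 -0.0421  0.08  ]
```

View pics/t10.png

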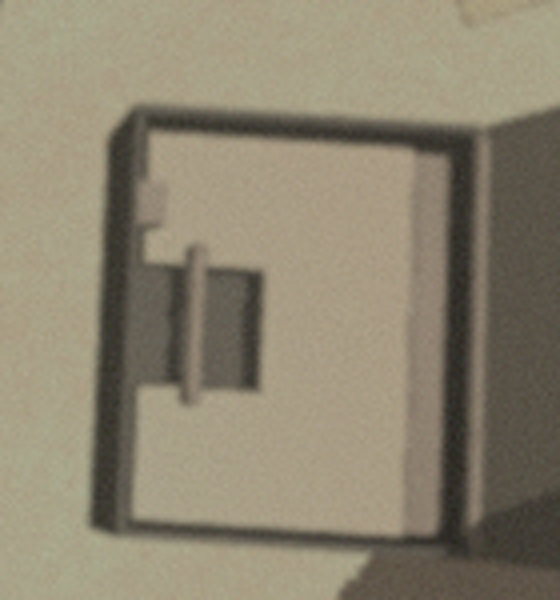

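Emit:
apply_moves(
  translation=[
    [-0.047,0.269,0],
    [-0.047,0.269,0],
    [-0.047,0.269,0],
    [-0.047,0.269,0],
    [-0.047,0.269,0],
    [-0.047,0.269,0],
    [-0.047,0.269,0.15],
    [-0.047,0.269,0.25],
    [-0.047,0.269,0.25],
    [-0.047,0.269,0.25],
  ],
  yaw=[0,0,0,0,0,0,0,0,0,0],
  hand=[0.04,0.04,0.04,0.04,0.04,0.04,0.04,0.04,0.04,0.04],
)

```text
t: 12.5
ee_pos: [0.534, -0.0411, 0.1945]
tcp_rot: [180.0, -0.1, 175.7]
ft_force: [1.1, -0.3, -0.3]
finger_gap: 0.466
```

```bash
python3 -c "
from h import *
st();go(W(0,60,82),176)
crop('scene',60,100,260,250,4,'pics/s11.png')"
```

```text
{'t': np.float64(12.5), 'qpos': array([ -8.32 ,  18.416,  93.265,  -0.005,  68.433, -93.986]), 'ee_pos': array([ 0.534, -0.041,  0.195]), 'tcp_rot': array([179.997,  -0.114, 175.668]), 'ft_force': array([ 1.082, -0.334, -0.345]), 'finger_gap': np.float64(0.466)}
to [ 0.5362 -0.0421  0.082 ] shift [-0.0025 -0.0009  0.1125] yaw -0.006 dist 0.113
```

View pics/s11.png

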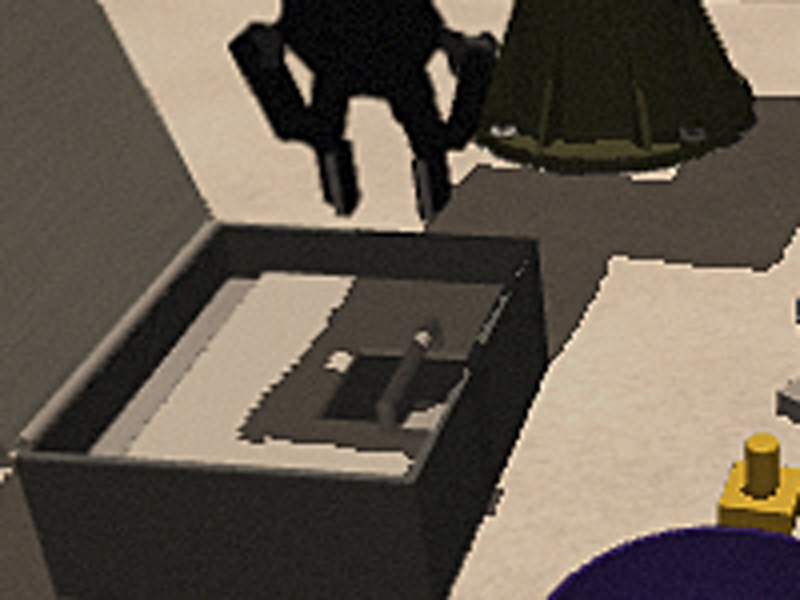

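```bash
python3 -c "
from h import *
print(onplane('top',(338.5,191.1),.08),W(0,60,80),tri((338.5,191.1),(60+405/4,100+375/4)))
for p in [(140,108),(488,128),(465,548),(95,530)]: print(onplane('top',(290+p[0]/4,110+p[1]/4),.095))
"
```

```text
[ 0.5338 -0.043   0.08  ] [ 0.5362 -0.0421  0.08  ] (array([ 0.5346, -0.0456,  0.0694]), np.float64(2.3524298540571425e-05))
[ 0.6636 -0.0103  0.095 ]
[ 0.6503 -0.2204  0.095 ]
[ 0.3997 -0.1952  0.095 ]
[0.4118 0.0224 0.095 ]
```

Emit:
apply_moves(
  translation=[
    [-0.002,-0.001,0.03],
    [-0.002,-0.001,0.06],
    [-0.002,-0.001,0.085],
    [-0.002,-0.001,0.109],
    [-0.002,-0.001,0.109],
    [-0.002,-0.001,0.109],
    [-0.002,-0.001,0.109],
    [-0.002,-0.001,0.109],
    [-0.002,-0.001,0.109],
  ],
  yaw=[0,0,0,0,0,0,0,0,0],
  hand=[0.03,0.03,0.03,0.03,0.03,0,0,0,0],
  newtons=60,
)

```text
t: 13.45
ee_pos: [0.5375, -0.0426, 0.0901]
tcp_rot: [-180.0, 0.1, 175.7]
ft_force: [-2.4, -1.3, 7.7]
finger_gap: 0.09
```

```bash
python3 -c "
from h import *
st();arc(-75,60,135,20,0,np.arange(0,0.81,0.08),0)
crop('scene',60,100,260,250,4,'pics/s12.png')"
```

```text
{'t': np.float64(13.45), 'qpos': array([ -8.424,  26.582,  97.494,  -0.009,  55.816, -94.081]), 'ee_pos': array([ 0.538, -0.043,  0.09 ]), 'tcp_rot': array([-179.985,    0.107,  175.662]), 'ft_force': array([-2.431, -1.284,  7.665]), 'finger_gap': np.float64(0.09)}
[[-0.0, -0.002, -0.0107], [-0.0, -0.0049, -0.0213], [-0.0001, -0.0086, -0.0315], [-0.0001, -0.0131, -0.0415], [-0.0001, -0.0184, -0.051], [-0.0001, -0.0245, -0.0601], [-0.0002, -0.0312, -0.0687], [-0.0002, -0.0387, -0.0767], [-0.0003, -0.0467, -0.0841], [-0.0003, -0.0553, -0.0908]]
first nominal [ 0.5362 -0.0421  0.08  ] tcp [ 0.5375 -0.0426  0.0901] last [ 0.5323 -0.0973  0.1708]
```

View pics/s12.png

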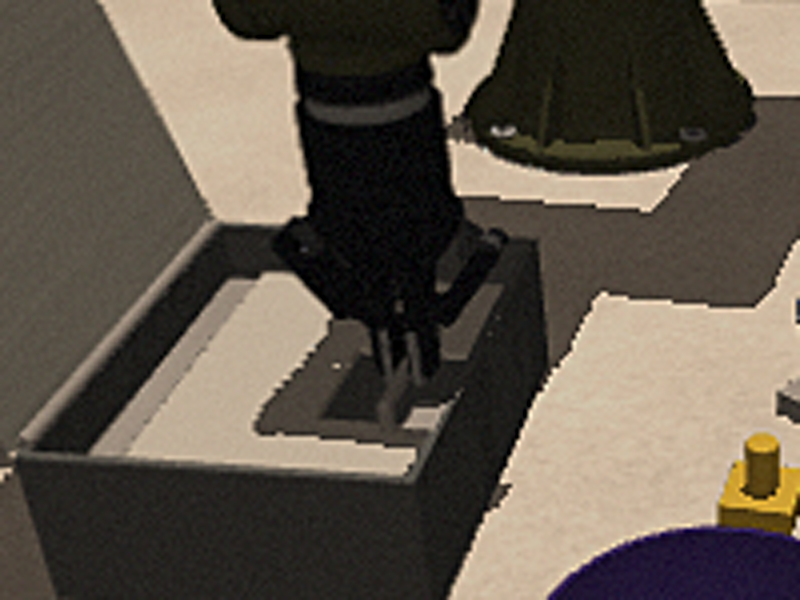

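Emit:
apply_moves(
  translation=[
    [0,-0.002,-0.0107],
    [0,-0.005,-0.0213],
    [0,-0.0086,-0.0315],
    [0,-0.0131,-0.0415],
    [0,-0.0184,-0.051],
    [0,-0.0245,-0.06],
    [0,-0.0312,-0.0687],
    [0,-0.0387,-0.0767],
    [0,-0.0467,-0.084],
    [0,-0.0553,-0.0908],
  ],
  yaw=[0,0,0,0,0,0,0,0,0,0],
  hand=[0,0,0,0,0,0,0,0,0,0],
)

```text
t: 14.5
ee_pos: [0.5337, -0.0958, 0.1824]
tcp_rot: [179.8, 0.2, 175.7]
ft_force: [-0.9, 21.7, 21.2]
finger_gap: 0.085
```

```bash
python3 -c "
from h import *
st();arc(-75,60,135,20,0,np.arange(0.8,1.57,0.08),0)
crop('scene',40,60,240,250,3,'pics/s13.png')"
```

```text
{'t': np.float64(14.5), 'qpos': array([-14.15 ,  19.859,  93.071,   0.266,  66.913, -99.961]), 'ee_pos': array([ 0.534, -0.096,  0.182]), 'tcp_rot': array([179.786,   0.198, 175.707]), 'ft_force': array([-0.94 , 21.729, 21.164]), 'finger_gap': np.float64(0.085)}
[[-0.0, -0.0091, -0.006], [-0.0001, -0.0187, -0.0113], [-0.0001, -0.0286, -0.0158], [-0.0002, -0.0389, -0.0195], [-0.0003, -0.0494, -0.0223], [-0.0003, -0.0602, -0.0243], [-0.0004, -0.071, -0.0254], [-0.0004, -0.0819, -0.0257], [-0.0005, -0.0928, -0.0251]]
first nominal [ 0.5323 -0.0973  0.1708] tcp [ 0.5337 -0.0958  0.1824] last [ 0.5259 -0.1899  0.1958]
```

View pics/s13.png

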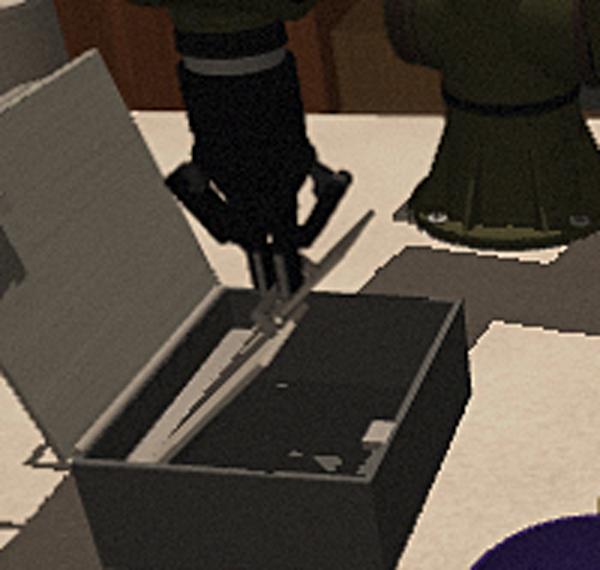

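Emit:
apply_moves(
  translation=[
    [0,0.002,-0.002],
    [0,-0.007,-0.008],
    [0,-0.0165,-0.0133],
    [0,-0.0265,-0.018],
    [0,-0.037,-0.0215],
  ],
  yaw=[0,0,0,0,0],
  hand=[0,0,0,0,0],
  newtons=40,
)

```text
t: 15.05
ee_pos: [0.5312, -0.1342, 0.2032]
tcp_rot: [180.0, 0.3, 175.7]
ft_force: [7.7, 6.5, 11.0]
finger_gap: 0.083
```

```bash
python3 -c "
from h import *
st();arc(-75,60,135,20,0,np.arange(1.12,1.61,0.06),0)
crop('scene',40,60,240,250,3,'pics/s14.png')"
```

```text
{'t': np.float64(15.05), 'qpos': array([ -18.051,   19.228,   90.946,    0.11 ,   69.582, -103.781]), 'ee_pos': array([ 0.531, -0.134,  0.203]), 'tcp_rot': array([179.957,   0.261, 175.691]), 'ft_force': array([ 7.722,  6.483, 11.031]), 'finger_gap': np.float64(0.083)}
[[-0.0, -0.0079, -0.0022], [-0.0001, -0.0159, -0.0039], [-0.0001, -0.024, -0.0052], [-0.0002, -0.0321, -0.006], [-0.0002, -0.0403, -0.0062], [-0.0003, -0.0485, -0.006], [-0.0003, -0.0566, -0.0053], [-0.0003, -0.0647, -0.0041]]
first nominal [ 0.5296 -0.1361  0.1902] tcp [ 0.5312 -0.1342  0.2032] last [ 0.5251 -0.2007  0.1944]
```

View pics/s14.png

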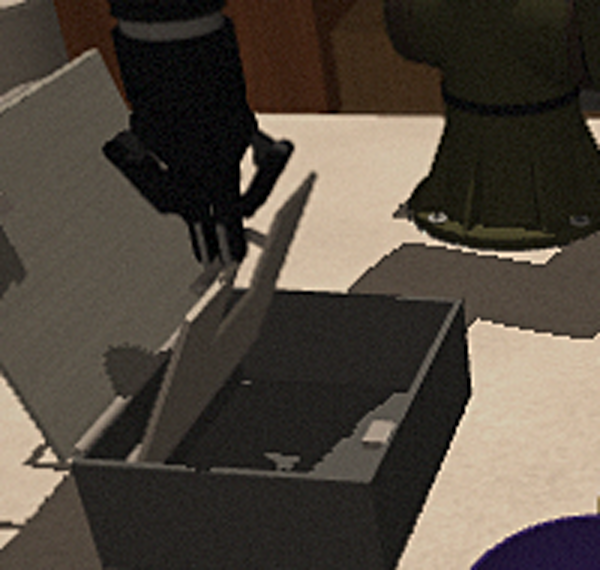

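Emit:
apply_moves(
  translation=[
    [0,-0.0079,-0.002],
    [0,-0.0159,-0.0035],
    [0,-0.024,-0.0045],
    [0,-0.0321,-0.005],
    [0,-0.0403,-0.005],
    [0,-0.0485,-0.005],
    [0,-0.0485,-0.005],
  ],
  yaw=[0,0,0,0,0,0,0],
  hand=[0,0,0,0,0,0,0],
)

```text
t: 15.8
ee_pos: [0.5273, -0.1841, 0.2082]
tcp_rot: [-179.9, 0.3, 175.6]
ft_force: [-5.3, -1.1, 11.6]
finger_gap: 0.084
```

```bash
python3 -c "
from h import *
st()
crop('scene',40,60,240,250,3,'pics/s15.png')"
```

```text
{'t': np.float64(15.8), 'qpos': array([ -22.995,   20.243,   88.875,   -0.012,   70.589, -108.619]), 'ee_pos': array([ 0.527, -0.184,  0.208]), 'tcp_rot': array([-179.896,    0.273,  175.628]), 'ft_force': array([-5.265, -1.085, 11.622]), 'finger_gap': np.float64(0.084)}
```

View pics/s15.png

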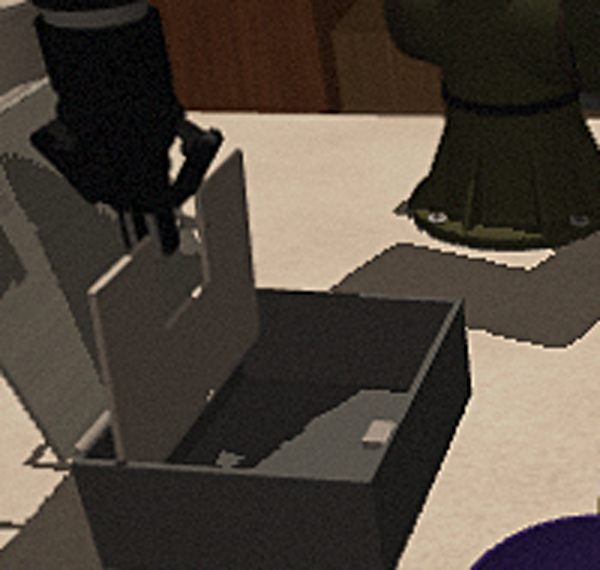

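Emit:
apply_moves(
  translation=[
    [0,0,0],
    [0,0,0],
    [0,0,0],
    [0,0,-0.02],
    [0,0,-0.05],
    [0,0,-0.09],
    [0,0,-0.12],
    [0,0,-0.12],
  ],
  yaw=[0,0,0,0,0,0,0,0],
  hand=[0.022,0.022,0.022,0.022,0.022,0.022,0.022,0.022],
)

```text
t: 16.65
ee_pos: [0.527, -0.1831, 0.3303]
tcp_rot: [-179.9, 0.3, 175.7]
ft_force: [-0.1, 0.5, 0.1]
finger_gap: 0.256
```

```bash
python3 -c "
from h import *
st()
t=vision.camera('top');s=vision.camera('scene')
cv2.imwrite('pics/t16.png',cv2.resize(t[100:300,170:430],None,fx=3,fy=3,interpolation=cv2.INTER_CUBIC))
cv2.imwrite('pics/s16.png',s)"
```

```text
{'t': np.float64(16.65), 'qpos': array([ -22.922,   15.322,   78.964,   -0.006,   85.346, -108.585]), 'ee_pos': array([ 0.527, -0.183,  0.33 ]), 'tcp_rot': array([-179.877,    0.347,  175.664]), 'ft_force': array([-0.055,  0.502,  0.107]), 'finger_gap': np.float64(0.256)}
```

View pics/t16.png

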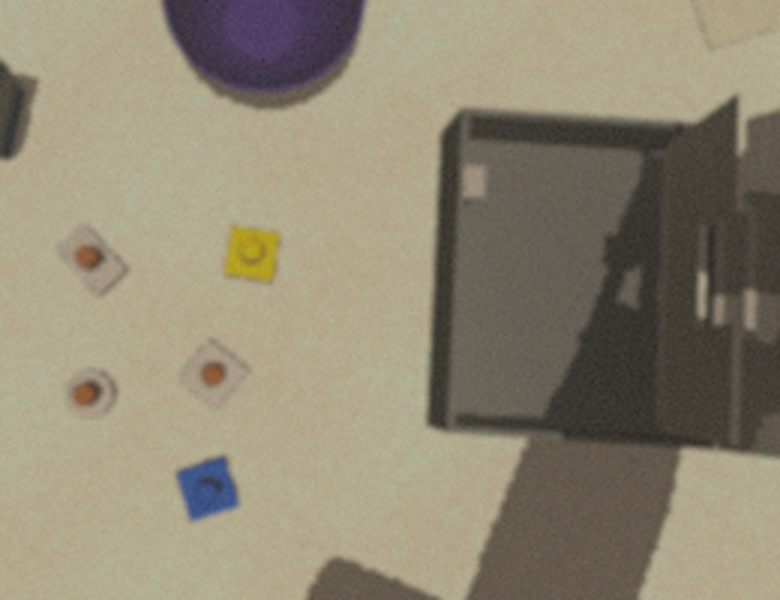

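View pics/s16.png

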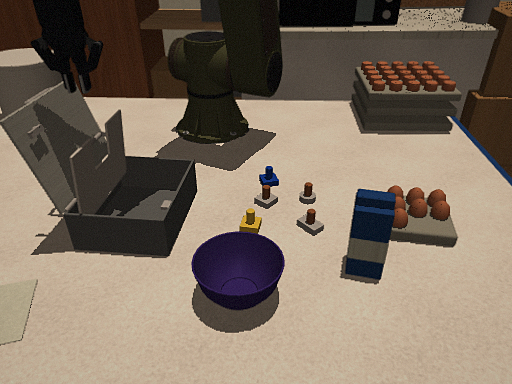

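```bash
python3 -c "
from h import *
go([.455,.196,.33],176);go([.455,.196,.04],176);
t=vision.camera('top')
cv2.imwrite('pics/t17.png',cv2.resize(t[160:280,180:280],None,fx=5,fy=5,interpolation=cv2.INTER_CUBIC))"
```

```text
to [0.455 0.196 0.33 ] shift [ 0.0998  0.3724 -0.0041] yaw -0.006 dist 0.386
to [0.455 0.196 0.04 ] shift [0.0998 0.3724 0.2859] yaw -0.006 dist 0.48
```

View pics/t17.png

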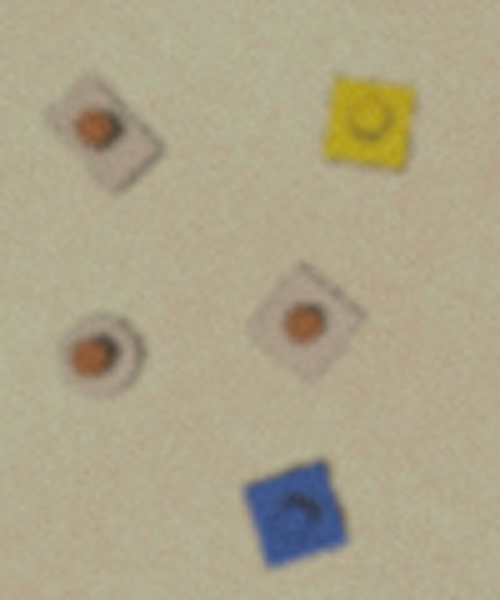

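Candidates in the close crop (top px): square steel (241,224), round steel (199,231), oblong steel (199,186), blue (239,262) and yellow (254,184). The three steel ones with wooden stubs are wanted. The round one is about 16 px (42 mm) across, so it is cutter_small. I reject blue and yellow, and take the square one first.

Emit:
apply_moves(
  translation=[
    [0.0998,0.3724,0],
    [0.0998,0.3724,0],
    [0.0998,0.3724,0],
    [0.0998,0.3724,0],
    [0.0998,0.3724,0],
    [0.0998,0.3724,0],
    [0.0998,0.3724,0],
    [0.0998,0.3724,0.1],
    [0.0998,0.3724,0.18],
    [0.0998,0.3724,0.2],
  ],
  yaw=[0,0,0,0,0,0,0,0,0,0],
  hand=[0.05,0.05,0.05,0.05,0.05,0.05,0.05,0.05,0.05,0.05],
)

```text
t: 17.8
ee_pos: [0.455, 0.1905, 0.1769]
tcp_rot: [-180.0, -0.1, 175.7]
ft_force: [1.5, 0.7, -0.2]
finger_gap: 0.582
```

```bash
python3 -c "
from h import *
st();go([.455,.196,.04],176);
crop('scene',200,120,340,250,4,'pics/s18.png')"
```

```text
{'t': np.float64(17.8), 'qpos': array([ 18.468,  14.437, 101.019,  -0.002,  64.626, -67.264]), 'ee_pos': array([0.455, 0.191, 0.177]), 'tcp_rot': array([-179.967,   -0.074,  175.734]), 'ft_force': array([ 1.473,  0.738, -0.186]), 'finger_gap': np.float64(0.582)}
to [0.455 0.196 0.04 ] shift [0.0002 0.0055 0.1369] yaw -0.005 dist 0.137
```

View pics/s18.png

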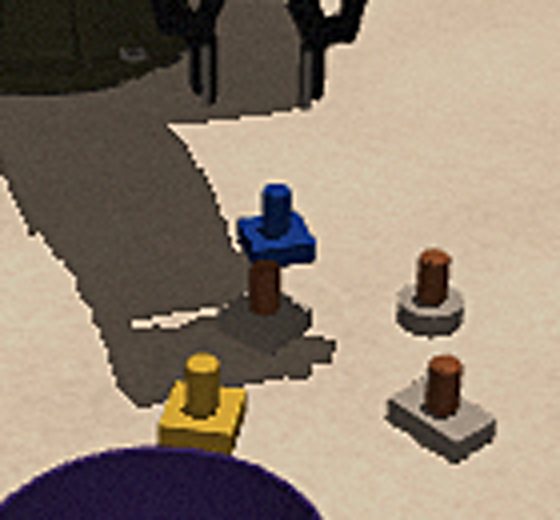

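Emit:
apply_moves(
  translation=[
    [0,0.0055,0.04],
    [0,0.0055,0.08],
    [0,0.0055,0.1],
    [0,0.0055,0.1],
    [0,0.0055,0.1],
  ],
  yaw=[0,0,0,0,0],
  hand=[0.05,0.05,0.05,0.05,0.05],
)

```text
t: 18.35
ee_pos: [0.457, 0.1954, 0.0806]
tcp_rot: [-180.0, -0.0, 175.6]
ft_force: [0.1, -0.4, 1.4]
finger_gap: 0.59
```

```bash
python3 -c "
from h import *
st();go([.455,.196,.04],176);
crop('scene',200,120,340,250,4,'pics/s19.png')"
```

```text
{'t': np.float64(18.35), 'qpos': array([ 18.925,  23.017, 104.546,  -0.001,  52.445, -66.722]), 'ee_pos': array([0.457, 0.195, 0.081]), 'tcp_rot': array([-179.996,   -0.007,  175.647]), 'ft_force': array([ 0.082, -0.352,  1.402]), 'finger_gap': np.float64(0.59)}
to [0.455 0.196 0.04 ] shift [0.002  0.0005 0.0406] yaw -0.006 dist 0.041
```

View pics/s19.png

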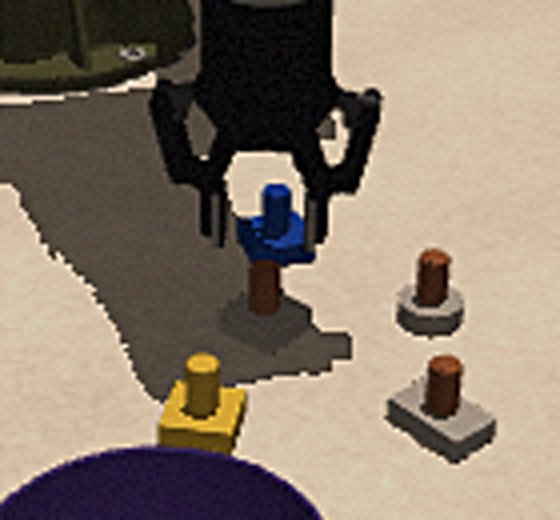

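The open fingers at (215,225) and (315,225) are centred over the square cutter's stub at (265,285). I'll go down and grip.

Emit:
apply_moves(
  translation=[
    [0.002,0,0.03],
    [0.002,0,0.041],
    [0.002,0,0.041],
    [0.002,0,0.041],
    [0.002,0,0.041],
    [0.002,0,0.041],
    [0.002,0,0.041],
  ],
  yaw=[0,0,0,0,0,0,0],
  hand=[0.05,0.05,0.05,0,0,0,0],
  newtons=50,
)

```text
t: 19.1
ee_pos: [0.4553, 0.1958, 0.04]
tcp_rot: [180.0, 0.1, 175.7]
ft_force: [-2.2, -0.3, 6.3]
finger_gap: 0.216
```

```bash
python3 -c "
from h import *
st();go([.46,.19,.20],176);go(W(-75,12,200),176)
crop('scene',200,120,340,250,4,'pics/s20.png')"
```

```text
{'t': np.float64(19.1), 'qpos': array([ 19.031,  26.988, 105.683,  -0.004,  47.217, -66.621]), 'ee_pos': array([0.455, 0.196, 0.04 ]), 'tcp_rot': array([179.958,   0.104, 175.655]), 'ft_force': array([-2.246, -0.281,  6.25 ]), 'finger_gap': np.float64(0.216)}
to [0.46 0.19 0.2 ] shift [-0.0054 -0.0053 -0.16  ] yaw -0.006 dist 0.16
to [ 0.458  -0.0848  0.2   ] shift [-0.0243 -0.2794 -0.1601] yaw -0.006 dist 0.323
```

View pics/s20.png

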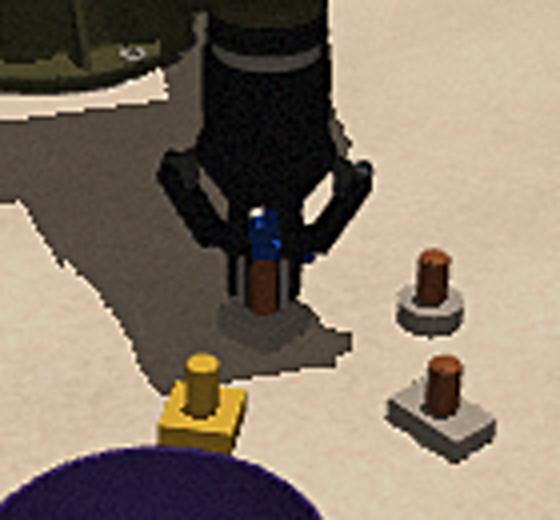

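Emit:
apply_moves(
  translation=[
    [0,0,-0.04],
    [0,0,-0.09],
    [0,0,-0.14],
    [-0.024,-0.279,-0.16],
    [-0.024,-0.279,-0.16],
    [-0.024,-0.279,-0.16],
    [-0.024,-0.279,-0.16],
    [-0.024,-0.279,-0.16],
    [-0.024,-0.279,-0.16],
    [-0.024,-0.279,-0.16],
  ],
  yaw=[0,0,0,0,0,0,0,0,0,0],
  hand=[0,0,0,0,0,0,0,0,0,0],
)

```text
t: 20.15
ee_pos: [0.4574, -0.0876, 0.1997]
tcp_rot: [-180.0, 0.1, 175.4]
ft_force: [-0.8, 0.0, -1.9]
finger_gap: 0.219
```

```bash
python3 -c "
from h import *
st();go(W(-75,12,48),176)
crop('scene',40,60,240,250,3,'pics/s21.png')"
```

```text
{'t': np.float64(20.15), 'qpos': array([ -15.335,    9.349,  103.907,   -0.028,   66.655, -100.756]), 'ee_pos': array([ 0.457, -0.088,  0.2  ]), 'tcp_rot': array([-179.958,    0.082,  175.432]), 'ft_force': array([-0.784,  0.024, -1.854]), 'finger_gap': np.float64(0.219)}
to [ 0.458  -0.0848  0.048 ] shift [-0.0002  0.0029  0.1517] yaw -0.01 dist 0.152
```

View pics/s21.png

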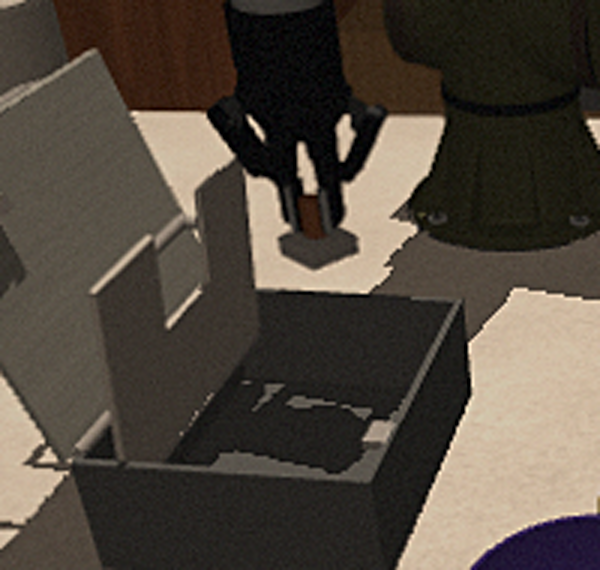

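Emit:
apply_moves(
  translation=[
    [-0.005,0.003,0.04],
    [-0.005,0.003,0.08],
    [-0.005,0.003,0.12],
    [-0.005,0.003,0.145],
    [-0.005,0.003,0.15],
    [-0.005,0.003,0.15],
    [-0.005,0.003,0.15],
  ],
  yaw=[0,0,0,0,0,0,0],
  hand=[0,0,0,0,0,0,0],
)

```text
t: 20.9
ee_pos: [0.4635, -0.0816, 0.0502]
tcp_rot: [-180.0, 0.1, 175.7]
ft_force: [0.9, 0.3, -0.6]
finger_gap: 0.217
```

```bash
python3 -c "
from h import *
st()
crop('scene',40,60,240,250,3,'pics/s22.png')"
```

```text
{'t': np.float64(20.9), 'qpos': array([ -14.451,   23.418,  109.457,    0.001,   47.002, -100.141]), 'ee_pos': array([ 0.463, -0.082,  0.05 ]), 'tcp_rot': array([-179.979,    0.121,  175.689]), 'ft_force': array([ 0.88 ,  0.318, -0.586]), 'finger_gap': np.float64(0.217)}
```

View pics/s22.png

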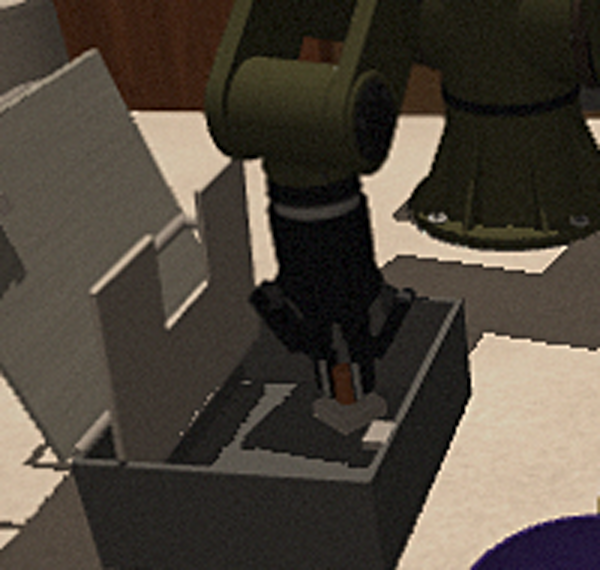

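Emit:
apply_moves(
  translation=[
    [0,0,0.003],
    [0,0,0.003],
    [0,0,0.003],
    [0,0,0.003],
    [0,0,-0.02],
    [0,0,-0.06],
    [0,0,-0.1],
    [0,0,-0.15],
    [0,0,-0.15],
  ],
  yaw=[0,0,0,0,0,0,0,0,0],
  hand=[0,0.04,0.04,0.04,0.04,0.04,0.04,0.04,0.04],
)

```text
t: 21.85
ee_pos: [0.4647, -0.0823, 0.2049]
tcp_rot: [-179.9, 0.6, 175.7]
ft_force: [0.4, -0.5, -1.1]
finger_gap: 0.467
```

```bash
cat >> h.py <<'E'
def cutters():
    t=vision.camera('top');s=vision.camera('scene')
    def bl(im,box,amin):
        x0,y0,x1,y1=box
        m=cv2.inRange(cv2.cvtColor(im[y0:y1,x0:x1],cv2.COLOR_BGR2HSV),(3,110,40),(18,255,255))
        n,l,sx,c=cv2.connectedComponentsWithStats(m)
        return [c[k]+[x0,y0] for k in range(1,n) if sx[k,4]>=amin]
    A=bl(t,(185,130,330,300),15);B=bl(s,(200,150,340,260),30)
    print("top",np.array(A),"scene",np.array(B))
    for a in A:
        for b in B:
            p,e=tri(a,b)
            if e<.006 and 0<p[2]<.06: print("cutter",p,e)
E
python3 -c "
from h import *
st();cutters()
crop('scene',40,60,240,250,3,'pics/s23.png')"
```

```text
{'t': np.float64(21.85), 'qpos': array([ -14.494,    9.548,  102.925,   -0.   ,   66.948, -100.155]), 'ee_pos': array([ 0.465, -0.082,  0.205]), 'tcp_rot': array([-179.898,    0.57 ,  175.661]), 'ft_force': array([ 0.382, -0.484, -1.078]), 'finger_gap': np.float64(0.467)}
top [[198.5429 185.0857]
 [197.8333 231.2222]] scene [[307.7412 188.7176]
 [310.4356 215.8416]]
cutter [0.5554 0.3021 0.0312] 0.0008860526994575159
cutter [0.4383 0.3032 0.0308] 0.00094970327647733
```

View pics/s23.png

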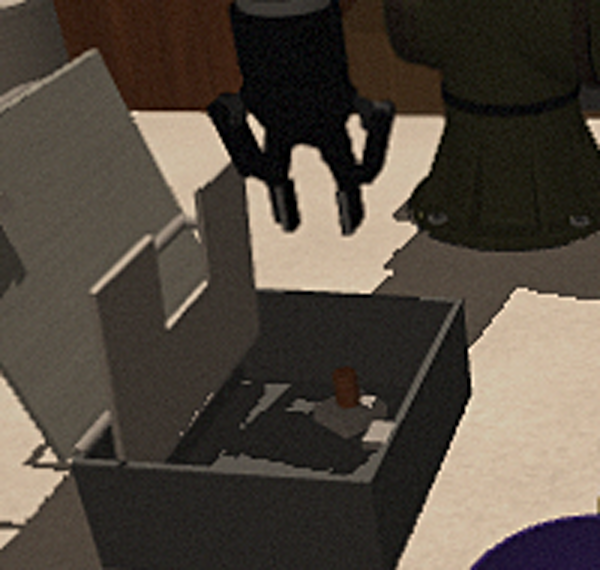

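The square cutter stands upright in the lower tier, with its stub at (345,385). The other two are unmoved. Next is the round one.

```bash
python3 -c "
from h import *
go([.4385,.303,.205],176);go([.4385,.303,.08],176)"
```

```text
to [0.4385 0.303  0.205 ] shift [ 0.053   0.3819 -0.0066] yaw -0.006 dist 0.386
to [0.4385 0.303  0.08  ] shift [0.053  0.3819 0.1184] yaw -0.006 dist 0.403
```

Emit:
apply_moves(
  translation=[
    [0.053,0.382,0],
    [0.053,0.382,0],
    [0.053,0.382,0],
    [0.053,0.382,0],
    [0.053,0.382,0],
    [0.053,0.382,0],
    [0.053,0.382,0],
    [0.053,0.382,0.05],
    [0.053,0.382,0.1],
    [0.053,0.382,0.118],
  ],
  yaw=[0,0,0,0,0,0,0,0,0,0],
  hand=[0.05,0.05,0.05,0.05,0.05,0.05,0.05,0.05,0.05,0.05],
)

```text
t: 23.0
ee_pos: [0.4363, 0.3031, 0.0756]
tcp_rot: [-179.8, -0.3, 175.8]
ft_force: [0.6, -0.5, 0.1]
finger_gap: 0.584
```

```bash
python3 -c "
from h import *
st();go([.4385,.303,.04],176)
crop('scene',230,100,370,240,4,'pics/s24.png')"
```

```text
{'t': np.float64(23.0), 'qpos': array([ 30.836,  27.249,  98.896,   0.001,  54.23 , -54.93 ]), 'ee_pos': array([0.436, 0.303, 0.076]), 'tcp_rot': array([-179.786,   -0.307,  175.765]), 'ft_force': array([ 0.588, -0.535,  0.094]), 'finger_gap': np.float64(0.584)}
to [0.4385 0.303  0.04  ] shift [-0.0024  0.0002  0.0355] yaw -0.004 dist 0.036
```

View pics/s24.png

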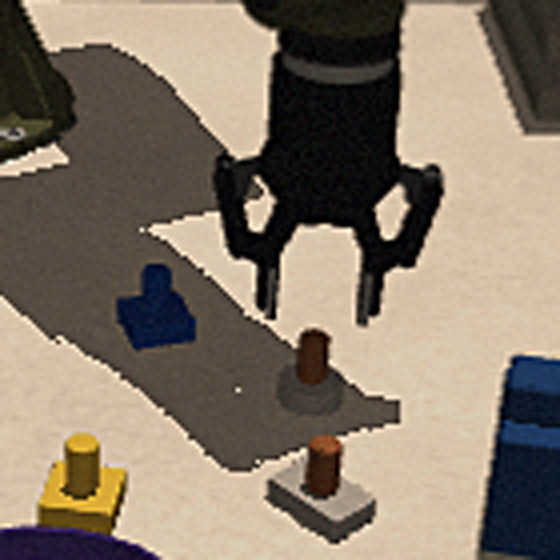

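Emit:
apply_moves(
  translation=[
    [-0.001,0,0.02],
    [-0.001,0,0.036],
    [-0.001,0,0.036],
    [-0.001,0,0.036],
    [-0.001,0,0.036],
    [-0.001,0,0.036],
    [-0.001,0,0.036],
    [-0.001,0,0.036],
  ],
  yaw=[0,0,0,0,0,0,0,0],
  hand=[0.05,0.05,0.05,0,0,0,0,0],
)

```text
t: 23.85
ee_pos: [0.4402, 0.3031, 0.0458]
tcp_rot: [180.0, 0.1, 175.7]
ft_force: [-0.6, -2.5, 5.8]
finger_gap: 0.207
```

```bash
python3 -c "
from h import *
st();go(W(0,12,205),176)
crop('scene',230,100,370,240,4,'pics/s25.png')"
```

```text
{'t': np.float64(23.85), 'qpos': array([ 30.632,  30.226,  99.269,  -0.008,  50.422, -55.018]), 'ee_pos': array([0.44 , 0.303, 0.046]), 'tcp_rot': array([179.957,   0.072, 175.655]), 'ft_force': array([-0.626, -2.488,  5.841]), 'finger_gap': np.float64(0.207)}
to [ 0.5328 -0.09    0.205 ] shift [-0.1224 -0.3849 -0.1594] yaw -0.006 dist 0.434
```

View pics/s25.png

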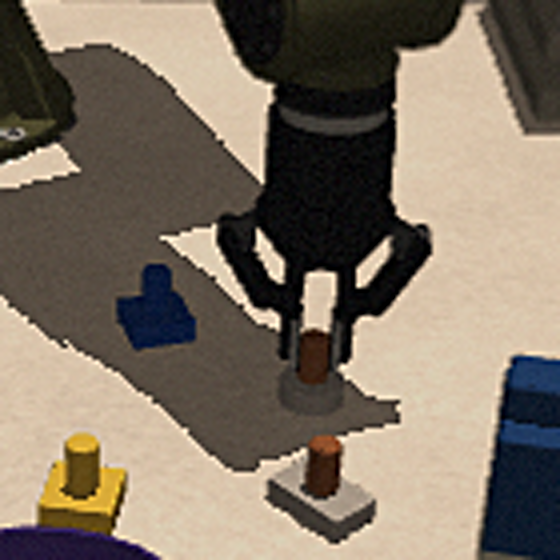

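Emit:
apply_moves(
  translation=[
    [0,0,-0.05],
    [0,0,-0.1],
    [0,0,-0.15],
    [-0.122,-0.385,-0.16],
    [-0.122,-0.385,-0.16],
    [-0.122,-0.385,-0.16],
    [-0.122,-0.385,-0.16],
    [-0.122,-0.385,-0.16],
    [-0.122,-0.385,-0.16],
    [-0.122,-0.385,-0.16],
  ],
  yaw=[0,0,0,0,0,0,0,0,0,0],
  hand=[0,0,0,0,0,0,0,0,0,0],
)

```text
t: 24.9
ee_pos: [0.5199, -0.0396, 0.204]
tcp_rot: [180.0, 0.0, 175.7]
ft_force: [1.6, 0.4, -1.2]
finger_gap: 0.215
```

Emit:
apply_moves(
  translation=[
    [0,0,0],
    [0,0,0],
  ],
  yaw=[0,0],
  hand=[0,0],
)

```text
t: 25.1
ee_pos: [0.5197, -0.0384, 0.2035]
tcp_rot: [180.0, -0.0, 175.5]
ft_force: [0.7, 1.0, -1.8]
finger_gap: 0.209
```

```bash
python3 -c "
from h import *
st();go(W(0,12,205),176);go(W(0,12,55),176)
crop('scene',40,60,240,250,3,'pics/s26.png')"
```

```text
{'t': np.float64(25.1), 'qpos': array([ -8.254,  16.049,  95.099,   0.012,  68.854, -93.79 ]), 'ee_pos': array([ 0.52 , -0.038,  0.203]), 'tcp_rot': array([179.988,  -0.001, 175.532]), 'ft_force': array([ 0.744,  0.964, -1.843]), 'finger_gap': np.float64(0.209)}
to [ 0.5328 -0.09    0.205 ] shift [-0.0171 -0.0505 -0.0015] yaw -0.008 dist 0.053
to [ 0.5328 -0.09    0.055 ] shift [-0.0171 -0.0505  0.1485] yaw -0.008 dist 0.158
```

View pics/s26.png

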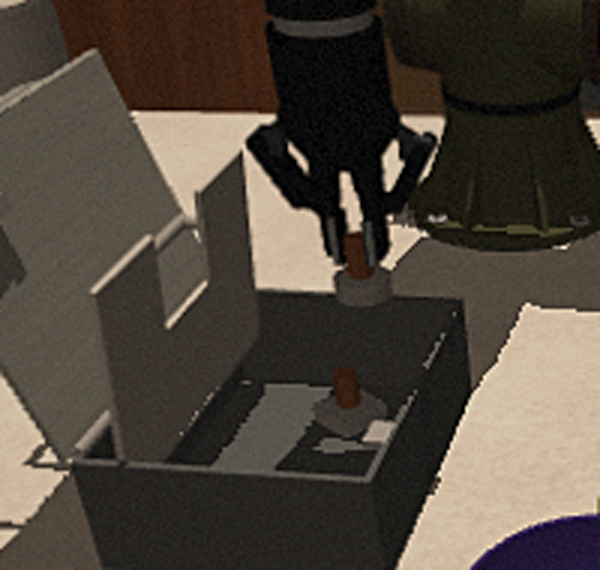

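Emit:
apply_moves(
  translation=[
    [-0.017,-0.05,0],
    [-0.017,-0.05,0.03],
    [-0.017,-0.05,0.07],
    [-0.017,-0.05,0.11],
    [-0.017,-0.05,0.143],
    [-0.017,-0.05,0.148],
    [-0.017,-0.05,0.148],
    [-0.017,-0.05,0.148],
  ],
  yaw=[0,0,0,0,0,0,0,0],
  hand=[0,0,0,0,0,0,0,0],
)

```text
t: 25.95
ee_pos: [0.534, -0.0884, 0.0573]
tcp_rot: [-180.0, 0.2, 175.7]
ft_force: [0.5, -0.2, -0.8]
finger_gap: 0.208
```

```bash
python3 -c "
from h import *
st()
crop('scene',40,60,240,250,3,'pics/s27.png')"
```

```text
{'t': np.float64(25.95), 'qpos': array([-13.273,  29.771,  97.977,   0.001,  52.099, -98.981]), 'ee_pos': array([ 0.534, -0.088,  0.057]), 'tcp_rot': array([-179.977,    0.152,  175.708]), 'ft_force': array([ 0.472, -0.171, -0.8  ]), 'finger_gap': np.float64(0.208)}
```

View pics/s27.png

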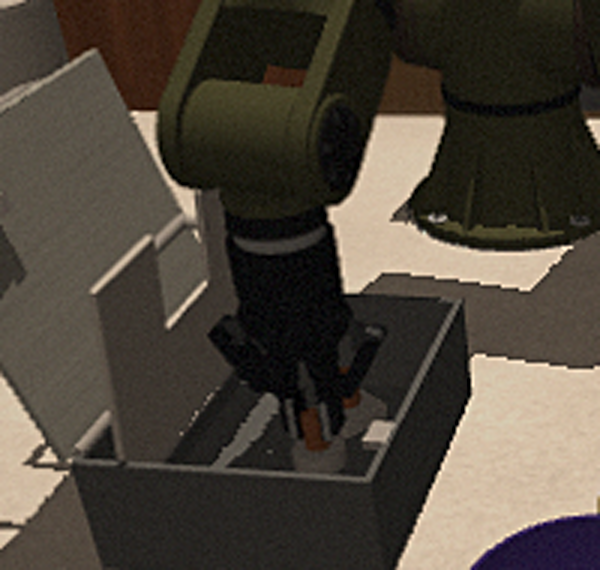

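Emit:
apply_moves(
  translation=[
    [0,0,0.004],
    [0,0,0.004],
    [0,0,0.004],
    [0,0,0.004],
    [0,0,-0.02],
    [0,0,-0.06],
    [0,0,-0.1],
    [0,0,-0.145],
    [0,0,-0.145],
  ],
  yaw=[0,0,0,0,0,0,0,0,0],
  hand=[0,0.04,0.04,0.04,0.04,0.04,0.04,0.04,0.04],
)

```text
t: 26.9
ee_pos: [0.535, -0.0892, 0.2066]
tcp_rot: [-179.9, 0.6, 175.7]
ft_force: [0.3, 0.4, -1.5]
finger_gap: 0.467
```

```bash
python3 -c "
from h import *
st();cutters();go([.555,.302,.205],176)
crop('scene',40,60,240,250,3,'pics/s28.png')"
```

```text
{'t': np.float64(26.9), 'qpos': array([-13.333,  18.204,  91.843,  -0.001,  69.39 , -98.991]), 'ee_pos': array([ 0.535, -0.089,  0.207]), 'tcp_rot': array([-179.911,    0.556,  175.658]), 'ft_force': array([ 0.344,  0.438, -1.52 ]), 'finger_gap': np.float64(0.467)}
top [[198.6061 185.1212]] scene [[310.3786 215.8932]]
cutter [0.5553 0.302  0.031 ] 0.0008652179804999961
to [0.555 0.302 0.205] shift [ 0.0079  0.3913 -0.004 ] yaw -0.006 dist 0.391
```

View pics/s28.png

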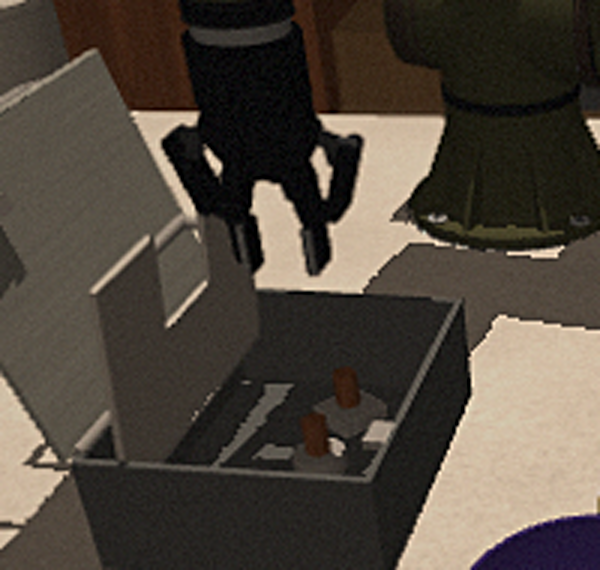

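Emit:
apply_moves(
  translation=[
    [0.008,0.391,0],
    [0.008,0.391,0],
    [0.008,0.391,0],
    [0.008,0.391,0],
    [0.008,0.391,0],
    [0.008,0.391,0],
    [0.008,0.391,0],
    [0.008,0.391,0.05],
    [0.008,0.391,0.1],
    [0.008,0.391,0.12],
  ],
  yaw=[0,0,0,0,0,0,0,0,0,0],
  hand=[0.05,0.05,0.05,0.05,0.05,0.05,0.05,0.05,0.05,0.05],
)

```text
t: 28.05
ee_pos: [0.5525, 0.3024, 0.075]
tcp_rot: [-179.8, -0.3, 175.8]
ft_force: [0.5, -1.1, -0.6]
finger_gap: 0.59
```

Emit:
apply_moves(
  translation=[
    [0,0,0],
    [0,0,0],
  ],
  yaw=[0,0],
  hand=[0.05,0.05],
)

```text
t: 28.25
ee_pos: [0.5546, 0.3016, 0.0803]
tcp_rot: [-180.0, -0.1, 175.6]
ft_force: [-0.0, -0.5, 0.3]
finger_gap: 0.586
```

```bash
python3 -c "
from h import *
st();go([.555,.302,.042],176)
crop('scene',230,100,370,240,4,'pics/s29.png')"
```

```text
{'t': np.float64(28.25), 'qpos': array([ 25.21 ,  37.5  ,  81.333,  -0.001,  61.241, -60.438]), 'ee_pos': array([0.555, 0.302, 0.08 ]), 'tcp_rot': array([-179.963,   -0.064,  175.648]), 'ft_force': array([-0.015, -0.478,  0.28 ]), 'finger_gap': np.float64(0.586)}
to [0.555 0.302 0.042] shift [-0.0004  0.0005  0.0383] yaw -0.006 dist 0.038
```

View pics/s29.png

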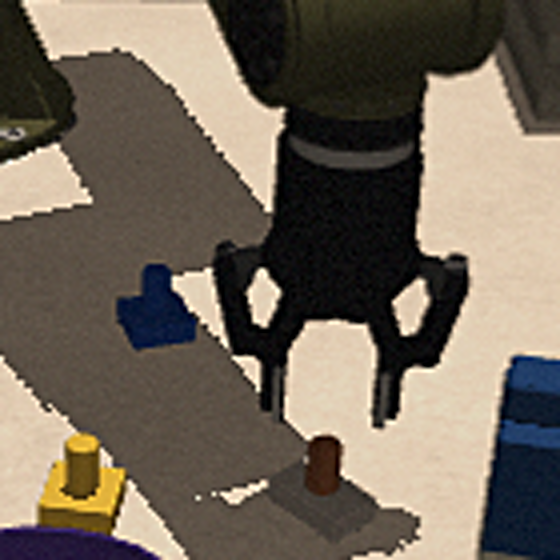

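Emit:
apply_moves(
  translation=[
    [0,0,0.02],
    [0,0,0.038],
    [0,0,0.038],
    [0,0,0.038],
    [0,0,0.038],
    [0,0,0.038],
    [0,0,0.038],
    [0,0,0.038],
  ],
  yaw=[0,0,0,0,0,0,0,0],
  hand=[0.05,0.05,0.05,0,0,0,0,0],
)

```text
t: 29.1
ee_pos: [0.5556, 0.302, 0.0445]
tcp_rot: [179.9, 0.2, 175.6]
ft_force: [-0.6, -1.5, 6.3]
finger_gap: 0.211
```

```bash
python3 -c "
from h import *
st();go(W(70,12,205),176)
"
```

```text
{'t': np.float64(29.1), 'qpos': array([ 25.212,  40.343,  82.041,  -0.01 ,  57.448, -60.433]), 'ee_pos': array([0.556, 0.302, 0.045]), 'tcp_rot': array([179.925,   0.15 , 175.65 ]), 'ft_force': array([-0.573, -1.546,  6.302]), 'finger_gap': np.float64(0.211)}
to [ 0.6027 -0.0949  0.205 ] shift [-0.0775 -0.392  -0.1608] yaw -0.006 dist 0.431
```

Emit:
apply_moves(
  translation=[
    [0,0,-0.05],
    [0,0,-0.1],
    [0,0,-0.15],
    [-0.0775,-0.392,-0.16],
    [-0.0775,-0.392,-0.16],
    [-0.0775,-0.392,-0.16],
    [-0.0775,-0.392,-0.16],
    [-0.0775,-0.392,-0.16],
    [-0.0775,-0.392,-0.16],
    [-0.0775,-0.392,-0.16],
  ],
  yaw=[0,0,0,0,0,0,0,0,0,0],
  hand=[0,0,0,0,0,0,0,0,0,0],
)

```text
t: 30.1
ee_pos: [0.5963, -0.0477, 0.2025]
tcp_rot: [-180.0, 0.1, 175.7]
ft_force: [0.3, -0.0, 0.0]
finger_gap: 0.217
```

Emit:
apply_moves(
  translation=[
    [0,0,0],
    [0,0,0],
  ],
  yaw=[0,0],
  hand=[0,0],
)

```text
t: 30.3
ee_pos: [0.5963, -0.0466, 0.2019]
tcp_rot: [180.0, 0.1, 175.5]
ft_force: [-0.3, 0.5, -1.2]
finger_gap: 0.216
```

```bash
python3 -c "
from h import *
st();go(W(70,12,205),176);go(W(70,12,54),176)
crop('scene',40,60,240,250,3,'pics/s30.png')"
```

```text
{'t': np.float64(30.3), 'qpos': array([ -7.978,  25.609,  82.228,   0.011,  72.11 , -93.519]), 'ee_pos': array([ 0.596, -0.047,  0.202]), 'tcp_rot': array([179.993,   0.054, 175.537]), 'ft_force': array([-0.272,  0.544, -1.239]), 'finger_gap': np.float64(0.216)}
to [ 0.6027 -0.0949  0.205 ] shift [-0.0101 -0.0477 -0.0031] yaw -0.008 dist 0.049
to [ 0.6027 -0.0949  0.054 ] shift [-0.0099 -0.0477  0.1479] yaw -0.008 dist 0.156
```

View pics/s30.png

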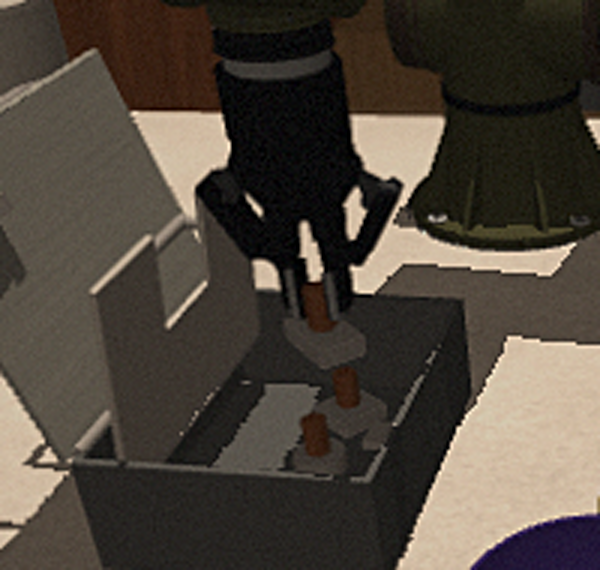

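Emit:
apply_moves(
  translation=[
    [-0.01,-0.048,0],
    [-0.01,-0.048,0.03],
    [-0.01,-0.048,0.07],
    [-0.01,-0.048,0.11],
    [-0.01,-0.048,0.142],
    [-0.01,-0.048,0.148],
    [-0.01,-0.048,0.148],
    [-0.01,-0.048,0.148],
  ],
  yaw=[0,0,0,0,0,0,0,0],
  hand=[0,0,0,0,0,0,0,0],
)

```text
t: 31.15
ee_pos: [0.6033, -0.0934, 0.0544]
tcp_rot: [-180.0, 0.1, 175.7]
ft_force: [-0.9, 0.0, -0.6]
finger_gap: 0.215
```

```bash
python3 -c "
from h import *
st()
crop('scene',40,60,240,250,3,'pics/s31.png')"
```

```text
{'t': np.float64(31.15), 'qpos': array([-12.24 ,  37.225,  85.899,   0.005,  56.79 , -97.973]), 'ee_pos': array([ 0.603, -0.093,  0.054]), 'tcp_rot': array([-179.992,    0.086,  175.73 ]), 'ft_force': array([-0.931,  0.049, -0.604]), 'finger_gap': np.float64(0.215)}
```

View pics/s31.png

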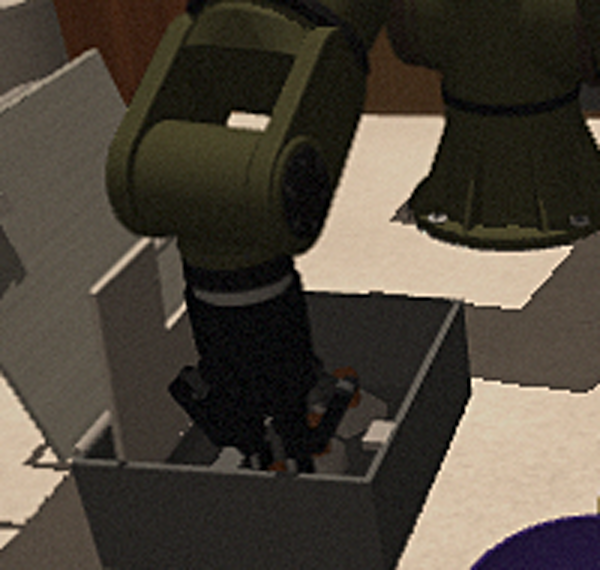

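Emit:
apply_moves(
  translation=[
    [0,0,0.003],
    [0,0,0.003],
    [0,0,0.003],
    [0,0,0.003],
    [0,0,-0.02],
    [0,0,-0.06],
    [0,0,-0.1],
    [0,0,-0.15],
    [0,0,-0.2],
    [0,0,-0.25],
  ],
  yaw=[0,0,0,0,0,0,0,0,0,0],
  hand=[0,0.035,0.035,0.035,0.035,0.035,0.035,0.035,0.035,0.035],
)

```text
t: 32.2
ee_pos: [0.6022, -0.0942, 0.3055]
tcp_rot: [-180.0, 0.0, 175.7]
ft_force: [0.6, 0.5, 0.2]
finger_gap: 0.409
```

```bash
python3 -c "
from h import *
st();cutters()
crop('scene',40,60,240,250,3,'pics/s32.png')
crop('top',170,100,430,300,3,'pics/t32.png')"
```

```text
{'t': np.float64(32.2), 'qpos': array([-12.334,  23.072,  71.982,   0.   ,  84.925, -97.986]), 'ee_pos': array([ 0.602, -0.094,  0.306]), 'tcp_rot': array([-179.997,    0.021,  175.651]), 'ft_force': array([0.575, 0.452, 0.221]), 'finger_gap': np.float64(0.409)}
top [] scene []
```

View pics/s32.png

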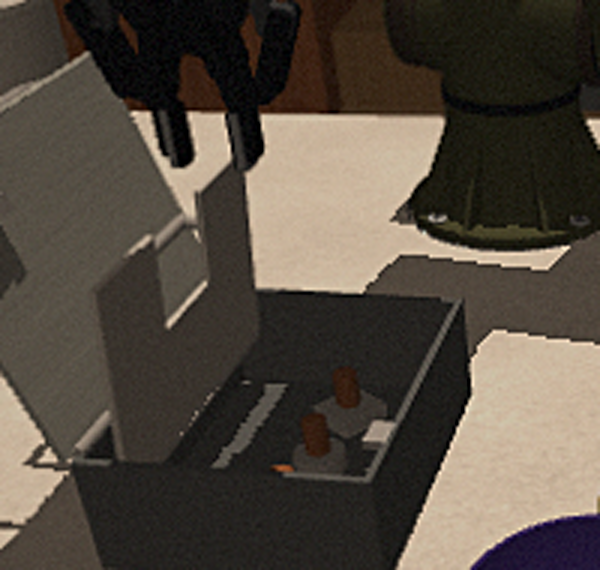

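View pics/t32.png

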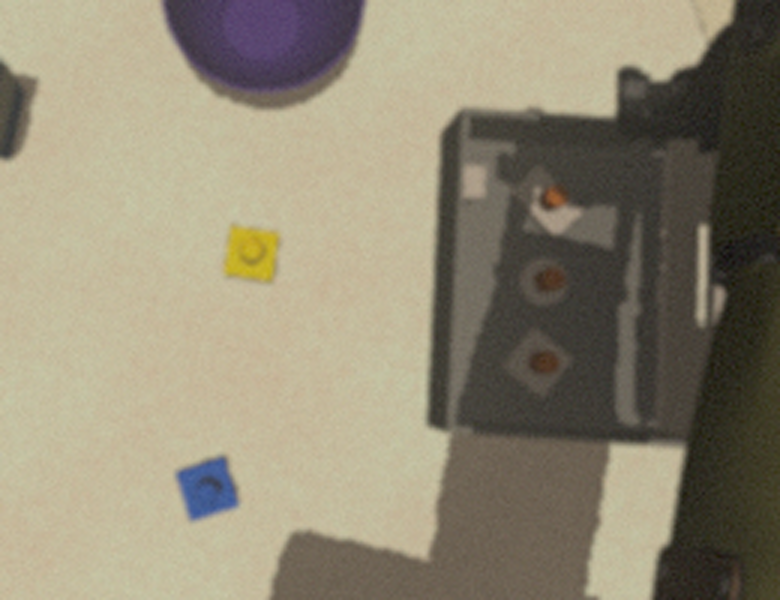

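```bash
python3 -c "
from h import *
go([.527,-.184,.33],176);go([.527,-.184,.25],176);
t=vision.camera('top');s=vision.camera('scene')
cv2.imwrite('pics/t33.png',t)
# bar in scene
cv2.imwrite('pics/s33.png',cv2.resize(s[90:250,50:170],None,fx=4.5,fy=3.7,interpolation=cv2.INTER_CUBIC))"
```

```text
to [ 0.527 -0.184  0.33 ] shift [ 0.0687 -0.0952 -0.026 ] yaw -0.006 dist 0.12
to [ 0.527 -0.184  0.25 ] shift [ 0.0689 -0.0952  0.054 ] yaw -0.006 dist 0.129
```

View pics/t33.png

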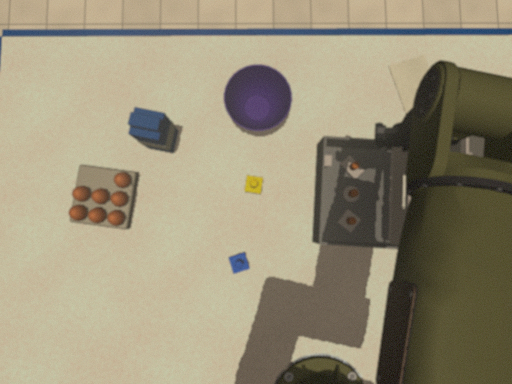

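Only the blue and yellow items are still out, and the bystanders haven't moved. The three stubs are in the box at (354,166), (353,193) and (351,221). Now the flap.

Emit:
apply_moves(
  translation=[
    [0.069,-0.095,-0.025],
    [0.069,-0.095,-0.025],
    [0.069,-0.095,-0.025],
    [0.069,-0.095,-0.025],
    [0.069,-0.095,0.01],
    [0.069,-0.095,0.04],
    [0.069,-0.095,0.04],
    [0.069,-0.095,0.04],
  ],
  yaw=[0,0,0,0,0,0,0,0],
  hand=[0.026,0.026,0.026,0.026,0.026,0.026,0.026,0.026],
)

```text
t: 33.3
ee_pos: [0.5271, -0.1832, 0.2631]
tcp_rot: [180.0, -0.1, 175.7]
ft_force: [0.2, -0.0, 1.0]
finger_gap: 0.303
```

```bash
python3 -c "
from h import *
st();go([.527,-.184,.207],176)
crop('scene',40,60,240,250,3,'pics/s34.png')"
```

```text
{'t': np.float64(33.3), 'qpos': array([ -22.932,   17.695,   84.754,    0.004,   77.622, -108.626]), 'ee_pos': array([ 0.527, -0.183,  0.263]), 'tcp_rot': array([179.974,  -0.066, 175.693]), 'ft_force': array([ 0.182, -0.039,  1.035]), 'finger_gap': np.float64(0.303)}
to [ 0.527 -0.184  0.207] shift [-0.     -0.0008  0.0561] yaw -0.005 dist 0.056
```

View pics/s34.png

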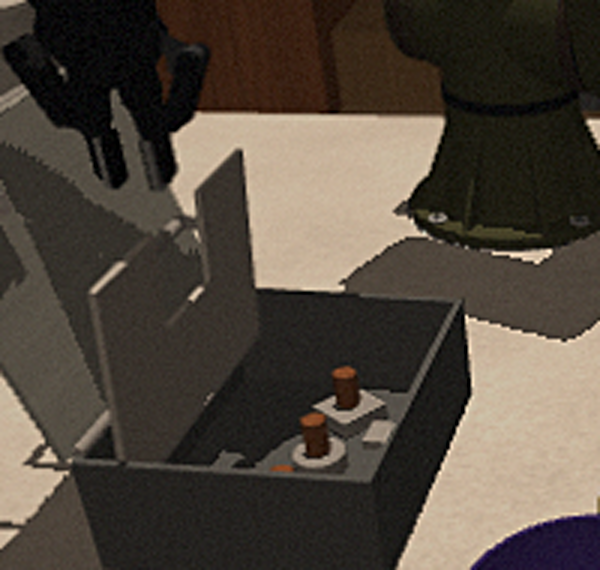

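Emit:
apply_moves(
  translation=[
    [0,-0.001,0.02],
    [0,-0.001,0.04],
    [0,-0.001,0.058],
    [0,-0.001,0.06],
    [0,-0.001,0.06],
    [0,-0.001,0.06],
    [0,-0.001,0.06],
    [0,-0.001,0.06],
  ],
  yaw=[0,0,0,0,0,0,0,0],
  hand=[0.026,0.026,0.026,0.026,0,0,0,0],
  newtons=45,
)

```text
t: 34.15
ee_pos: [0.5272, -0.1848, 0.2046]
tcp_rot: [-180.0, 0.1, 175.7]
ft_force: [0.4, 0.5, 6.8]
finger_gap: 0.09
```

```bash
python3 -c "
from h import *
st();arc(-75,60,135,20,0,np.arange(1.48,0.69,-.08),0)
crop('scene',40,60,240,250,3,'pics/s35.png')"
```

```text
{'t': np.float64(34.15), 'qpos': array([ -23.083,   20.525,   88.992,    0.009,   70.336, -108.751]), 'ee_pos': array([ 0.527, -0.185,  0.205]), 'tcp_rot': array([-179.961,    0.141,  175.666]), 'ft_force': array([0.449, 0.549, 6.801]), 'finger_gap': np.float64(0.09)}
[[0.0001, 0.0109, -0.0002], [0.0001, 0.0218, 0.0005], [0.0002, 0.0326, 0.0021], [0.0003, 0.0433, 0.0045], [0.0003, 0.0537, 0.0078], [0.0004, 0.0638, 0.0119], [0.0004, 0.0735, 0.0167], [0.0005, 0.0829, 0.0224], [0.0005, 0.0917, 0.0288]]
first nominal [ 0.5262 -0.1845  0.1963] tcp [ 0.5272 -0.1848  0.2046] last [ 0.5326 -0.0929  0.1675]
```

View pics/s35.png

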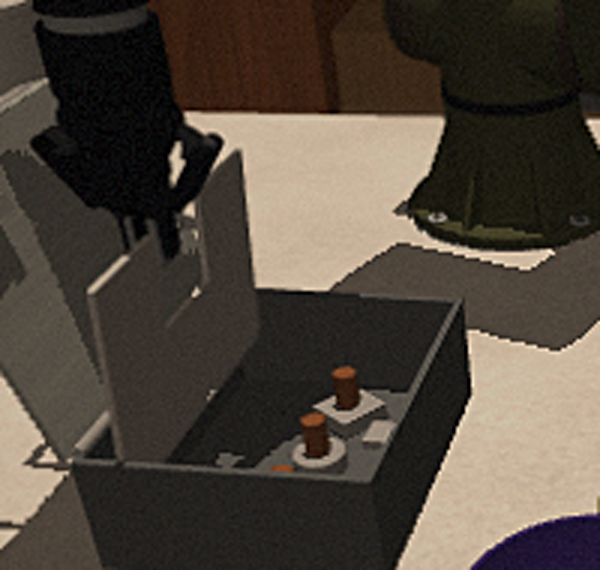

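Emit:
apply_moves(
  translation=[
    [0,0.011,-0.0005],
    [0,0.0218,0],
    [0,0.0326,0.001],
    [0,0.0433,0.003],
    [0,0.0537,0.006],
    [0,0.0638,0.01],
    [0,0.0735,0.015],
    [0,0.083,0.0205],
    [0,0.092,0.027],
  ],
  yaw=[0,0,0,0,0,0,0,0,0],
  hand=[0,0,0,0,0,0,0,0,0],
)

```text
t: 35.1
ee_pos: [0.5337, -0.0923, 0.1758]
tcp_rot: [-180.0, 0.0, 175.7]
ft_force: [4.2, -3.5, 0.6]
finger_gap: 0.092
```

```bash
python3 -c "
from h import *
st();arc(-75,60,135,20,0,np.arange(.76,-.01,-.076),0)
crop('scene',40,60,240,250,3,'pics/s36.png')"
```

```text
{'t': np.float64(35.1), 'qpos': array([-13.683,  20.286,  93.439,  -0.009,  66.249, -99.347]), 'ee_pos': array([ 0.534, -0.092,  0.176]), 'tcp_rot': array([-179.988,    0.023,  175.668]), 'ft_force': array([ 4.224, -3.529,  0.591]), 'finger_gap': np.float64(0.092)}
[[0.0, 0.0079, 0.0067], [0.0001, 0.0153, 0.014], [0.0001, 0.0221, 0.0218], [0.0002, 0.0283, 0.0301], [0.0002, 0.0339, 0.0389], [0.0002, 0.0387, 0.048], [0.0002, 0.0429, 0.0575], [0.0003, 0.0463, 0.0673], [0.0003, 0.049, 0.0773], [0.0003, 0.0509, 0.0875]]
first nominal [ 0.5326 -0.0929  0.1675] tcp [ 0.5337 -0.0923  0.1758] last [ 0.5362 -0.0421  0.08  ]
```

View pics/s36.png

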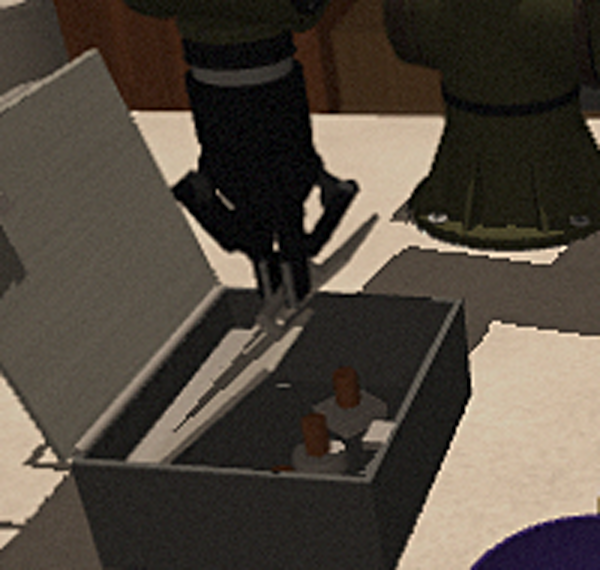

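Emit:
apply_moves(
  translation=[
    [0,0.0079,0.0067],
    [0,0.0153,0.014],
    [0,0.0221,0.0218],
    [0,0.0283,0.03],
    [0,0.0339,0.0389],
    [0,0.0387,0.048],
    [0,0.0429,0.0575],
    [0,0.0463,0.0673],
    [0,0.049,0.0773],
    [0,0.0509,0.0875],
  ],
  yaw=[0,0,0,0,0,0,0,0,0,0],
  hand=[0,0,0,0,0,0,0,0,0,0],
)

```text
t: 36.15
ee_pos: [0.5378, -0.0424, 0.0888]
tcp_rot: [-180.0, 0.1, 175.7]
ft_force: [-11.2, -19.5, 60.2]
finger_gap: 0.092
```

Emit:
apply_moves(
  translation=[
    [0,0,0.002],
    [0,0,0.004],
    [0,0,0.004],
  ],
  yaw=[0,0,0],
  hand=[0,0,0],
)

```text
t: 36.45
ee_pos: [0.5383, -0.0427, 0.0881]
tcp_rot: [-180.0, 0.2, 175.6]
ft_force: [-20.0, -0.1, 49.3]
finger_gap: 0.096
```

```bash
python3 -c "
from h import *
st()
crop('scene',40,60,240,250,3,'pics/s37.png')"
```

```text
{'t': np.float64(36.45), 'qpos': array([ -8.411,  26.812,  97.472,  -0.027,  55.528, -94.038]), 'ee_pos': array([ 0.538, -0.043,  0.088]), 'tcp_rot': array([-179.965,    0.186,  175.642]), 'ft_force': array([-20.044,  -0.129,  49.301]), 'finger_gap': np.float64(0.096)}
```

View pics/s37.png

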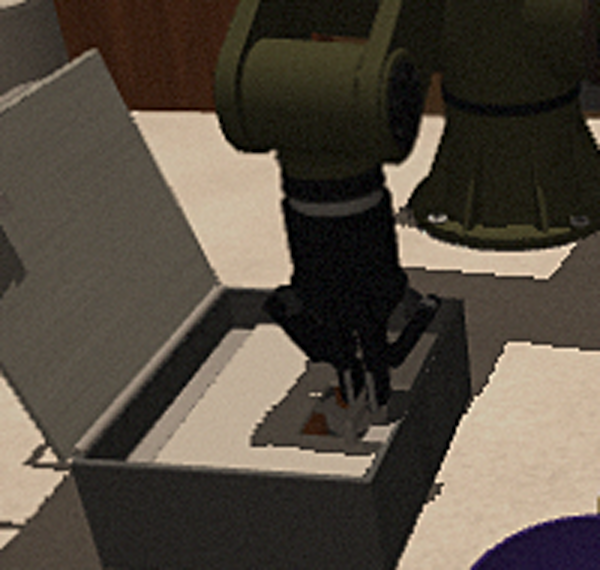

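Emit:
apply_moves(
  translation=[
    [0,0,-0.003],
    [0,0,-0.003],
    [0,0,-0.003],
    [0,0,-0.02],
    [0,0,-0.06],
    [0,0,-0.11],
    [0,0,-0.16],
    [0,0,-0.21],
    [0,0,-0.26],
    [0,0,-0.31],
  ],
  yaw=[0,0,0,0,0,0,0,0,0,0],
  hand=[0.024,0.024,0.024,0.024,0.024,0.024,0.024,0.024,0.024,0.024],
)

```text
t: 37.5
ee_pos: [0.5371, -0.0421, 0.396]
tcp_rot: [180.0, -0.1, 175.7]
ft_force: [0.5, 0.2, -0.3]
finger_gap: 0.282
```

```bash
python3 -c "
from h import *
st()
go([.468,-.306,.40],176)
crop('scene',40,60,240,250,3,'pics/s38.png')
crop('top',290,110,430,260,4,'pics/t38.png')"
```

```text
{'t': np.float64(37.5), 'qpos': array([ -8.387,  12.052,  74.546,   0.013,  93.462, -94.044]), 'ee_pos': array([ 0.537, -0.042,  0.396]), 'tcp_rot': array([179.983,  -0.058, 175.658]), 'ft_force': array([ 0.515,  0.225, -0.333]), 'finger_gap': np.float64(0.282)}
to [ 0.468 -0.306  0.4  ] shift [ 0.0489 -0.2683 -0.0041] yaw -0.006 dist 0.273
```

View pics/s38.png

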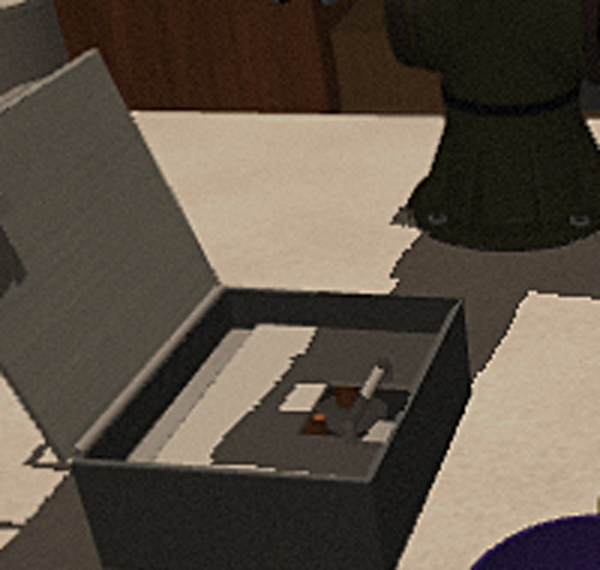

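View pics/t38.png

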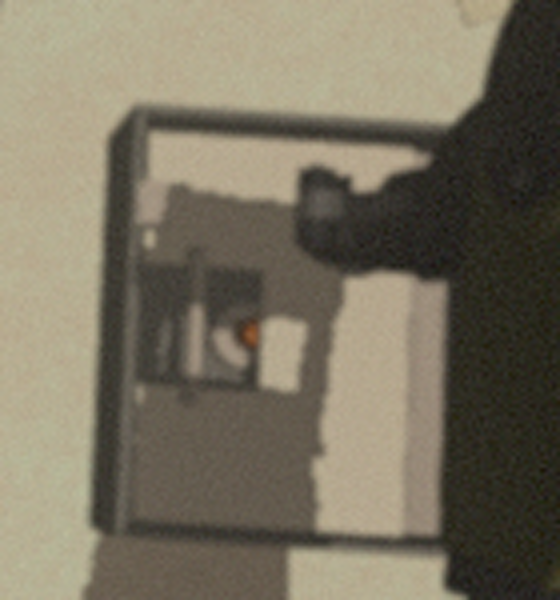

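Emit:
apply_moves(
  translation=[
    [0.049,-0.268,-0.005],
    [0.049,-0.268,-0.005],
    [0.049,-0.268,-0.005],
    [0.049,-0.268,-0.005],
    [0.049,-0.268,-0.005],
    [0.049,-0.268,-0.005],
    [0.049,-0.268,-0.005],
    [0.049,-0.268,0.02],
    [0.049,-0.268,0.05],
    [0.049,-0.268,0.05],
  ],
  yaw=[0,0,0,0,0,0,0,0,0,0],
  hand=[0.026,0.026,0.026,0.026,0.026,0.026,0.026,0.026,0.026,0.026],
)

```text
t: 38.6
ee_pos: [0.4679, -0.3045, 0.3403]
tcp_rot: [179.8, -0.3, 175.7]
ft_force: [-0.4, 0.6, -0.1]
finger_gap: 0.3
```

```bash
python3 -c "
from h import *
st()
go([.468,-.3065,.278],176)
crop('scene',0,0,220,250,2.4,'pics/s39.png')
crop('top',290,110,430,260,4,'pics/t39.png')"
```

```text
{'t': np.float64(38.6), 'qpos': array([ -36.815,   15.572,   77.354,    0.014,   87.496, -122.515]), 'ee_pos': array([ 0.468, -0.304,  0.34 ]), 'tcp_rot': array([179.762,  -0.348, 175.7  ]), 'ft_force': array([-0.4  ,  0.568, -0.083]), 'finger_gap': np.float64(0.3)}
to [ 0.468  -0.3065  0.278 ] shift [-0.0006 -0.0023  0.0623] yaw -0.005 dist 0.062
```

View pics/s39.png

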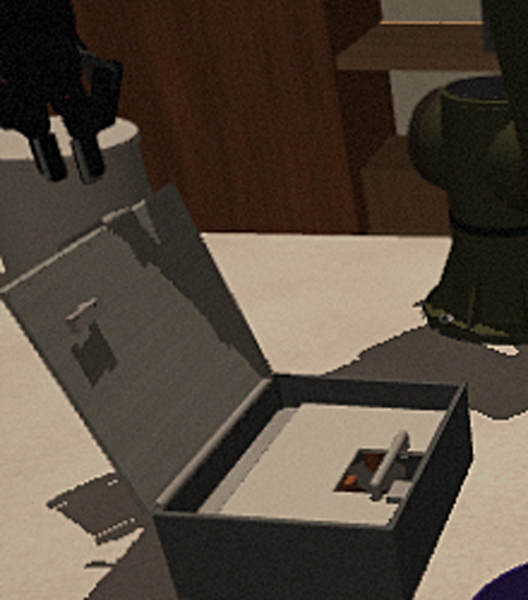

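Emit:
apply_moves(
  translation=[
    [0,-0.002,0.02],
    [0,-0.002,0.045],
    [0,-0.002,0.062],
    [0,-0.002,0.062],
    [0,-0.002,0.062],
    [0,-0.002,0.062],
    [0,-0.002,0.062],
    [0,-0.002,0.062],
  ],
  yaw=[0,0,0,0,0,0,0,0],
  hand=[0.026,0.026,0.026,0.026,0,0,0,0],
  newtons=50,
)

```text
t: 39.5
ee_pos: [0.4686, -0.3082, 0.2845]
tcp_rot: [-179.9, 0.2, 175.7]
ft_force: [0.7, -1.2, 5.8]
finger_gap: 0.089
```

```bash
python3 -c "
from h import *
st()
arc(-105,95.5,200,50,-50,np.arange(1.85,1.29,-.055),0)
crop('scene',0,0,220,250,2.4,'pics/s40.png')"
```

```text
{'t': np.float64(39.5), 'qpos': array([ -37.069,   17.115,   82.671,   -0.001,   80.014, -122.725]), 'ee_pos': array([ 0.469, -0.308,  0.284]), 'tcp_rot': array([-179.89 ,    0.168,  175.657]), 'ft_force': array([ 0.742, -1.217,  5.81 ]), 'finger_gap': np.float64(0.089)}
[[0.0001, 0.01, -0.0054], [0.0001, 0.0202, -0.0102], [0.0002, 0.0307, -0.0145], [0.0002, 0.0414, -0.0182], [0.0003, 0.0523, -0.0213], [0.0004, 0.0634, -0.0238], [0.0004, 0.0746, -0.0257], [0.0005, 0.0858, -0.0269], [0.0006, 0.0972, -0.0276], [0.0007, 0.1085, -0.0276]]
first nominal [ 0.4676 -0.3062  0.274 ] tcp [ 0.4686 -0.3082  0.2845] last [ 0.4752 -0.1979  0.3016]
```

View pics/s40.png

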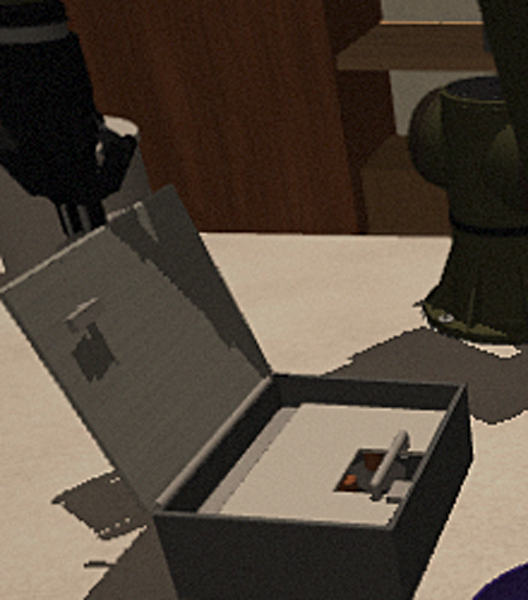

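Emit:
apply_moves(
  translation=[
    [0,0.01,-0.0054],
    [0,0.02,-0.01],
    [0,0.0307,-0.0145],
    [0,0.0414,-0.018],
    [0,0.0523,-0.0213],
    [0,0.0634,-0.0238],
    [0,0.0746,-0.0257],
    [0,0.0858,-0.0269],
    [0.0006,0.0972,-0.0276],
    [0.0007,0.1085,-0.0276],
  ],
  yaw=[0,0,0,0,0,0,0,0,0,0],
  hand=[0,0,0,0,0,0,0,0,0,0],
)

```text
t: 40.55
ee_pos: [0.4763, -0.1999, 0.3122]
tcp_rot: [-179.8, 0.3, 175.6]
ft_force: [5.2, -4.1, 4.7]
finger_gap: 0.089
```

```bash
python3 -c "
from h import *
st()
arc(-105,95.5,200,50,-50,np.arange(1.3,.69,-.06),0)
crop('scene',0,0,220,250,2.4,'pics/s41.png')"
```

```text
{'t': np.float64(40.55), 'qpos': array([ -26.806,   10.341,   87.364,   -0.043,   82.004, -112.437]), 'ee_pos': array([ 0.476, -0.2  ,  0.312]), 'tcp_rot': array([-179.85 ,    0.253,  175.638]), 'ft_force': array([ 5.219, -4.109,  4.696]), 'finger_gap': np.float64(0.089)}
[[0.0001, 0.0123, 0.0007], [0.0002, 0.0246, 0.0021], [0.0002, 0.0368, 0.0043], [0.0003, 0.0488, 0.0072], [0.0004, 0.0607, 0.0108], [0.0005, 0.0723, 0.0151], [0.0005, 0.0836, 0.0201], [0.0006, 0.0946, 0.0257], [0.0007, 0.1052, 0.0321], [0.0007, 0.1154, 0.039]]
first nominal [ 0.4752 -0.1979  0.3016] tcp [ 0.4763 -0.1999  0.3122] last [ 0.4832 -0.0828  0.2626]
```

View pics/s41.png

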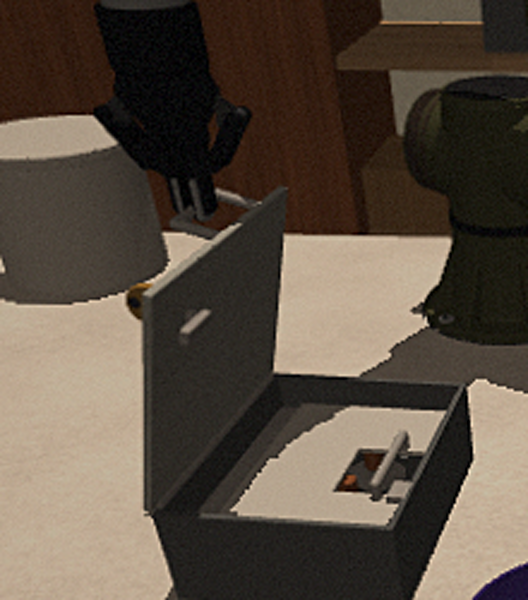

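Emit:
apply_moves(
  translation=[
    [0,0.0123,0.0007],
    [0,0.0246,0.002],
    [0,0.0368,0.0043],
    [0,0.0488,0.0072],
    [0,0.0607,0.0108],
    [0,0.0723,0.0151],
    [0,0.0836,0.02],
    [0,0.0946,0.0257],
    [0.0007,0.105,0.032],
    [0.0007,0.1154,0.039],
  ],
  yaw=[0,0,0,0,0,0,0,0,0,0],
  hand=[0,0,0,0,0,0,0,0,0,0],
)

```text
t: 41.6
ee_pos: [0.4845, -0.0842, 0.2712]
tcp_rot: [-179.9, 0.2, 175.7]
ft_force: [12.3, -6.4, -1.0]
finger_gap: 0.089
```

```bash
python3 -c "
from h import *
st()
arc(-105,95.5,200,50,-50,np.arange(.7,-.01,-.07),0)
crop('scene',0,0,220,250,2.4,'pics/s42.png')"
```

```text
{'t': np.float64(41.6), 'qpos': array([-14.111,   8.665,  94.742,  -0.024,  76.425, -99.756]), 'ee_pos': array([ 0.484, -0.084,  0.271]), 'tcp_rot': array([-179.948,    0.16 ,  175.65 ]), 'ft_force': array([12.266, -6.385, -1.038]), 'finger_gap': np.float64(0.089)}
[[0.0001, 0.0114, 0.0089], [0.0001, 0.0221, 0.0185], [0.0002, 0.0322, 0.0288], [0.0003, 0.0415, 0.0399], [0.0003, 0.05, 0.0515], [0.0004, 0.0576, 0.0638], [0.0004, 0.0644, 0.0765], [0.0004, 0.0703, 0.0897], [0.0005, 0.0753, 0.1032], [0.0005, 0.0792, 0.1171]]
first nominal [ 0.4832 -0.0828  0.2626] tcp [ 0.4845 -0.0842  0.2712] last [ 0.4887 -0.0037  0.1455]
```

View pics/s42.png

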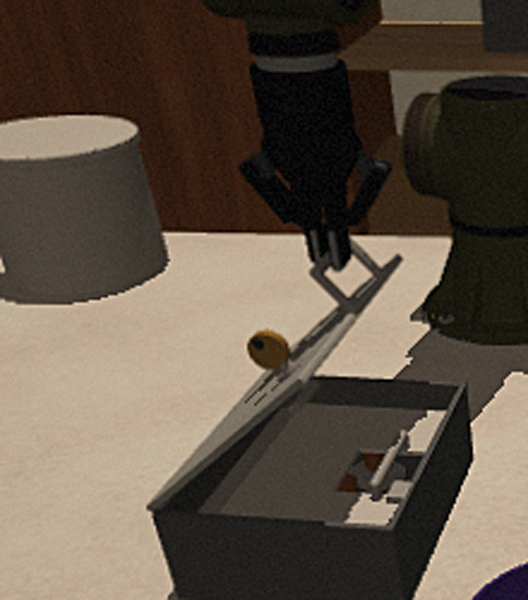

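Emit:
apply_moves(
  translation=[
    [-0.001,0.0114,0.0089],
    [-0.001,0.022,0.0185],
    [-0.001,0.0322,0.0288],
    [-0.001,0.0415,0.04],
    [-0.001,0.05,0.0515],
    [-0.001,0.0576,0.0638],
    [-0.001,0.0644,0.0765],
    [-0.001,0.0703,0.0897],
    [-0.001,0.0753,0.1032],
    [-0.001,0.077,0.11],
  ],
  yaw=[0,0,0,0,0,0,0,0,0,0],
  hand=[0,0,0,0,0,0,0,0,0,0],
)

```text
t: 42.65
ee_pos: [0.4896, -0.0064, 0.1597]
tcp_rot: [179.9, -0.2, 175.7]
ft_force: [-4.5, 8.0, 4.3]
finger_gap: 0.083
```

Emit:
apply_moves(
  translation=[
    [0,0.001,0.003],
    [0,0.002,0.006],
    [0,0.002,0.008],
    [0,0.002,0.008],
  ],
  yaw=[0,0,0,0],
  hand=[0,0,0,0],
)

```text
t: 43.05
ee_pos: [0.4897, -0.0045, 0.1522]
tcp_rot: [179.9, -0.2, 175.7]
ft_force: [-2.8, 10.9, -1.5]
finger_gap: 0.086
```

```bash
python3 -c "
from h import *
st()
crop('scene',60,100,260,250,4,'pics/s43.png')"
```

```text
{'t': np.float64(43.05), 'qpos': array([ -4.854,  15.923, 102.825,   0.116,  61.426, -90.574]), 'ee_pos': array([ 0.49 , -0.004,  0.152]), 'tcp_rot': array([179.896,  -0.173, 175.665]), 'ft_force': array([-2.811, 10.86 , -1.468]), 'finger_gap': np.float64(0.086)}
```

View pics/s43.png

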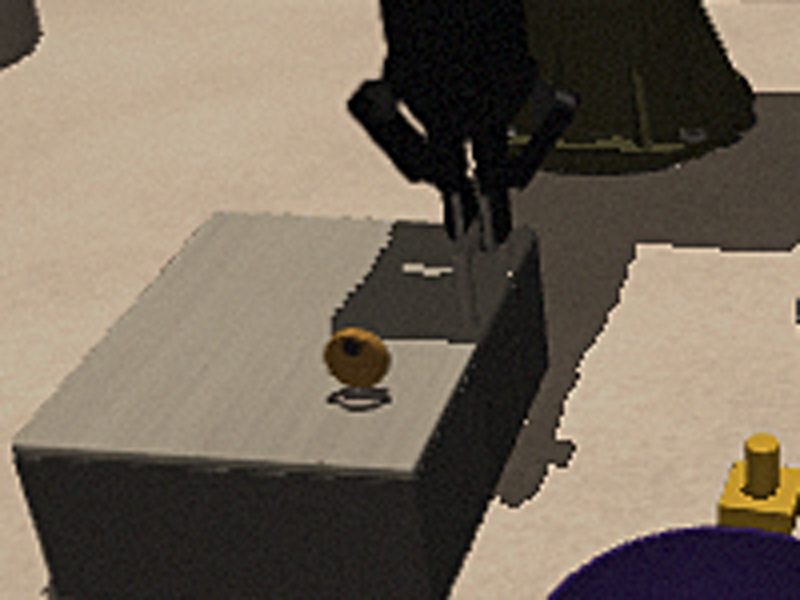

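Emit:
apply_moves(
  translation=[
    [0,0,0.002],
    [0,0,0.004],
    [0,0,0.004],
  ],
  yaw=[0,0,0],
  hand=[0,0,0],
)

```text
t: 43.4
ee_pos: [0.4903, -0.0043, 0.151]
tcp_rot: [179.9, -0.0, 175.7]
ft_force: [-18.2, 12.5, 32.5]
finger_gap: 0.089
```

Emit:
apply_moves(
  translation=[
    [0,0,0],
    [0,0,0],
    [0,0,0],
    [0,0,-0.02],
    [0,0,-0.05],
    [0,0,-0.08],
    [0,0,-0.08],
  ],
  yaw=[0,0,0,0,0,0,0],
  hand=[0.03,0.03,0.03,0.03,0.03,0.03,0.03],
)

```text
t: 44.1
ee_pos: [0.4918, -0.0059, 0.2325]
tcp_rot: [-180.0, 0.3, 175.6]
ft_force: [0.7, -0.2, -0.4]
finger_gap: 0.352
```

```bash
python3 -c "
from h import *
st()
go([.606,-.047,.22],86)
crop('scene',60,100,260,250,4,'pics/s44.png')
t=vision.camera('top');cv2.imwrite('pics/t44.png',t)"
```

```text
{'t': np.float64(44.1), 'qpos': array([ -4.951,  10.526,  97.855,  -0.002,  71.305, -90.593]), 'ee_pos': array([ 0.492, -0.006,  0.233]), 'tcp_rot': array([-179.995,    0.314,  175.643]), 'ft_force': array([ 0.727, -0.188, -0.364]), 'finger_gap': np.float64(0.352)}
to [ 0.606 -0.047  0.22 ] shift [-0.1169 -0.0323  0.0132] yaw 1.565 dist 0.122
```

View pics/s44.png

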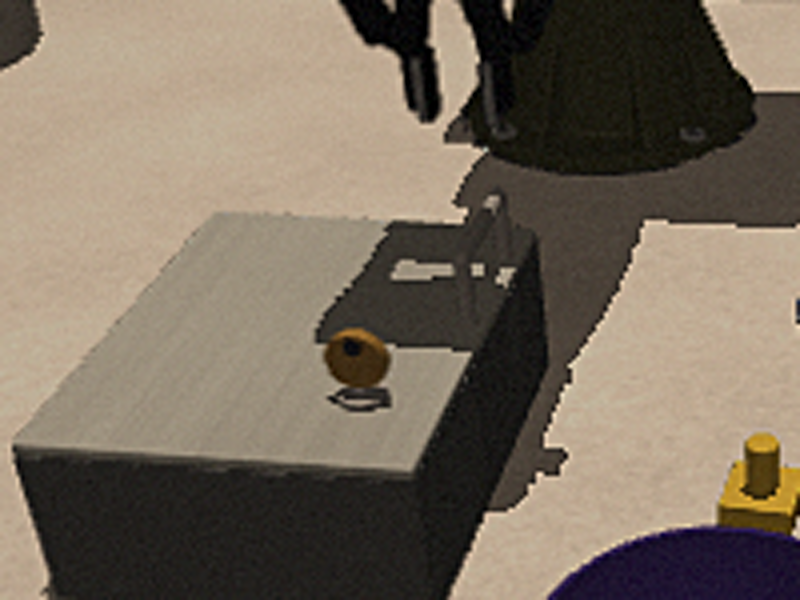

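The lid is flush as before and the key bow at (357,357) is still unlocked. I'll turn the tool and move over the key.

Emit:
apply_moves(
  translation=[
    [-0.117,-0.032,0],
    [-0.117,-0.032,0],
    [-0.117,-0.032,0],
    [-0.117,-0.032,0],
    [-0.117,-0.032,0],
    [-0.117,-0.032,0],
    [-0.117,-0.032,0],
    [-0.117,-0.032,0],
    [-0.117,-0.032,0],
    [-0.117,-0.032,0],
  ],
  yaw=[0.149,0.298,0.447,0.596,0.745,0.894,1.043,1.192,1.341,1.49],
  hand=[0.03,0.03,0.03,0.03,0.03,0.03,0.03,0.03,0.03,0.03],
)

```text
t: 45.2
ee_pos: [0.6045, -0.0465, 0.2273]
tcp_rot: [-179.8, -0.0, 89.9]
ft_force: [-0.2, -0.6, 0.2]
finger_gap: 0.355
```

Emit:
apply_moves(
  translation=[
    [0,0,0.01],
    [0,0,0.04],
    [0,0,0.045],
    [0,0,0.045],
  ],
  yaw=[0.08,0.08,0.08,0.08],
  hand=[0.03,0.03,0.03,0.03],
)

```text
t: 45.6
ee_pos: [0.6043, -0.0464, 0.1827]
tcp_rot: [-179.8, -0.0, 85.7]
ft_force: [0.3, -0.8, 1.1]
finger_gap: 0.349
```

```bash
python3 -c "
from h import *
st()
go([.6055,-.047,.134],85.5)
crop('scene',60,100,260,250,4,'pics/s45.png')
crop('top',310,110,430,230,5,'pics/t45.png')"
```

```text
{'t': np.float64(45.6), 'qpos': array([-7.856, 27.771, 81.748,  0.001, 70.678, -3.573]), 'ee_pos': array([ 0.604, -0.046,  0.183]), 'tcp_rot': array([-179.803,   -0.014,   85.717]), 'ft_force': array([ 0.314, -0.83 ,  1.073]), 'finger_gap': np.float64(0.349)}
to [ 0.6055 -0.047   0.134 ] shift [-0.0005  0.0014  0.0487] yaw 0.004 dist 0.049
```

View pics/s45.png

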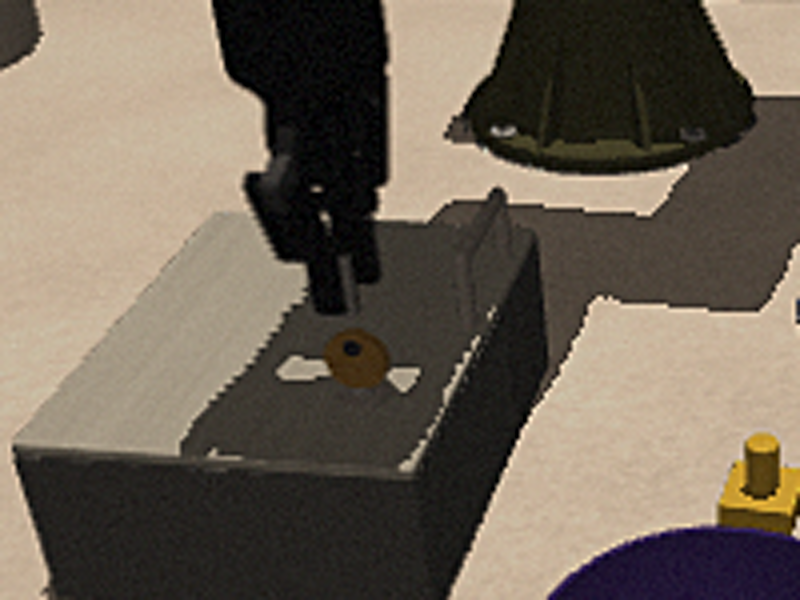

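Emit:
apply_moves(
  translation=[
    [0,0.001,0.025],
    [0,0.001,0.049],
    [0,0.001,0.049],
    [0,0.001,0.049],
    [0,0.001,0.049],
    [0,0.001,0.049],
    [0,0.001,0.049],
    [0,0.001,0.049],
  ],
  yaw=[0,0,0,0,0,0,0,0],
  hand=[0.03,0.03,0.03,0,0,0,0,0],
  newtons=50,
)

```text
t: 46.5
ee_pos: [0.6064, -0.0467, 0.1371]
tcp_rot: [179.9, 0.0, 85.7]
ft_force: [-3.6, -0.4, 6.1]
finger_gap: 0.08
```

Gap 0.08 is about 7 mm, so the bow is held. Now I turn it back, counter-clockwise from above.

Emit:
apply_moves(
  translation=[
    [0,0,0],
    [0,0,0],
    [0,0,0],
    [0,0,0],
    [0,0,0],
    [0,0,0],
    [0,0,0],
    [0,0,0],
    [0,0,0],
    [0,0,0],
  ],
  yaw=[-0.13,-0.26,-0.39,-0.52,-0.65,-0.78,-0.91,-1.04,-1.17,-1.3],
  hand=[0,0,0,0,0,0,0,0,0,0],
)

```text
t: 47.5
ee_pos: [0.6056, -0.0471, 0.1371]
tcp_rot: [-179.9, 0.0, 160.5]
ft_force: [-12.0, -3.6, 11.5]
finger_gap: 0.079
```

Emit:
apply_moves(
  translation=[
    [0,0,0],
    [0,0,0],
    [0,0,0],
    [0,0,0],
    [0,0,0],
  ],
  yaw=[-0.13,-0.26,-0.27,-0.27,-0.27],
  hand=[0,0,0,0,0],
)

```text
t: 48.0
ee_pos: [0.6056, -0.0474, 0.1371]
tcp_rot: [-179.9, -0.0, 175.7]
ft_force: [-12.6, -4.8, 11.6]
finger_gap: 0.087
```

```bash
python3 -c "
from h import *
st()
crop('scene',60,100,260,250,4,'pics/s46.png')"
```

```text
{'t': np.float64(48.0), 'qpos': array([ -7.899,  30.658,  83.902,  -0.084,  65.44 , -93.515]), 'ee_pos': array([ 0.606, -0.047,  0.137]), 'tcp_rot': array([-179.924,   -0.004,  175.65 ]), 'ft_force': array([-12.583,  -4.792,  11.614]), 'finger_gap': np.float64(0.087)}
```

View pics/s46.png

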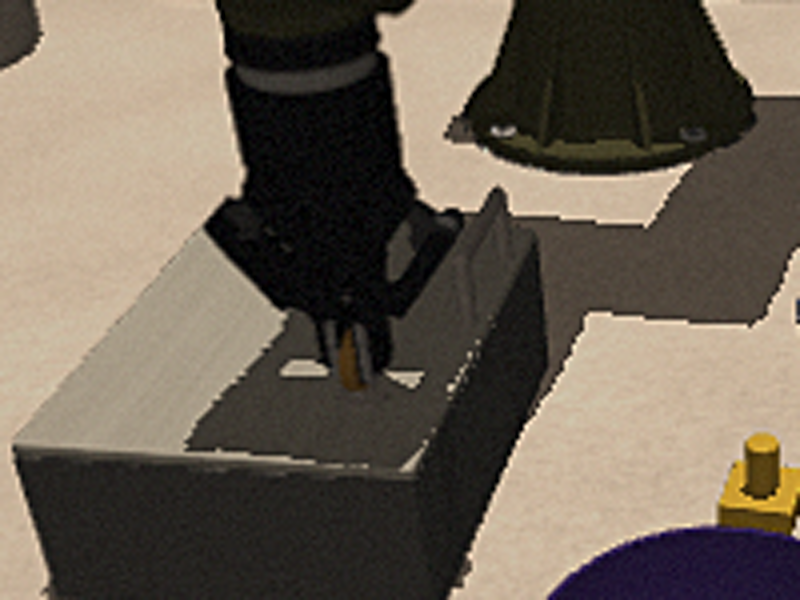

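Key is turned back (ψ = 175.7, as at first). I'll release, lift and look.

Emit:
apply_moves(
  translation=[
    [0,0,0],
    [0,0,0],
    [0,0,0],
    [0,0,-0.03],
    [0,0,-0.07],
    [0,0,-0.11],
    [0,0.05,-0.15],
    [0,0.1,-0.19],
    [0,0.15,-0.2],
    [0,0.15,-0.2],
  ],
  yaw=[0,0,0,0,0,0,0,0,0,0],
  hand=[0.03,0.03,0.03,0.03,0.03,0.03,0.03,0.03,0.03,0.03],
)

```text
t: 49.05
ee_pos: [0.6173, 0.1062, 0.3376]
tcp_rot: [179.9, 0.2, 175.8]
ft_force: [-0.9, -0.4, 0.0]
finger_gap: 0.351
```

```bash
python3 -c "
from h import *
st()
crop('scene',60,140,330,260,2.9,'pics/s47.png')
cv2.imwrite('pics/t47.png',vision.camera('top'))"
```

```text
{'t': np.float64(49.05), 'qpos': array([  6.399,  24.701,  65.596,   0.029,  89.525, -79.368]), 'ee_pos': array([0.617, 0.106, 0.338]), 'tcp_rot': array([179.939,   0.17 , 175.767]), 'ft_force': array([-0.927, -0.438,  0.03 ]), 'finger_gap': np.float64(0.351)}
```

View pics/s47.png

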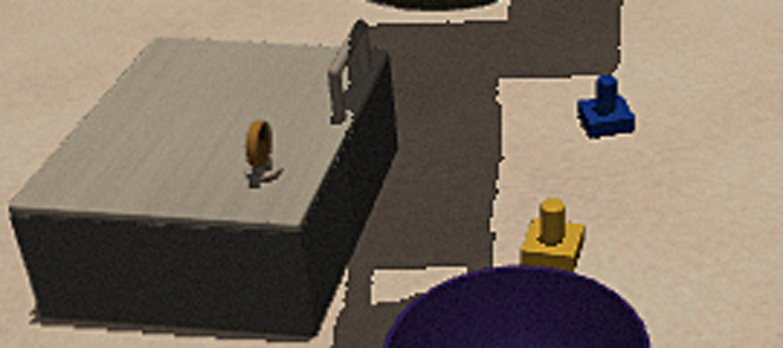

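View pics/t47.png

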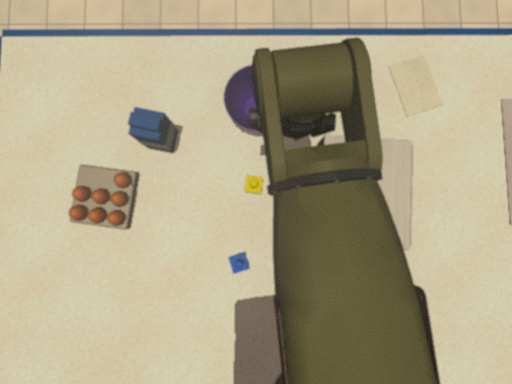

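The lid is shut, and the key bow at (259,145) looks exactly as it did in the first picture, i.e. locked. The bystanders haven't moved and the robot is clear, so I'm handing in.

```bash
python3 -c "
from bench import job
print(job.job_done())"
```

```text
the job is handed in; nothing more can be done
None
```

The job is done and handed in at about 49 s. I unlocked the key, opened the lid to about 1.85 rad and raised the flap to about 1.48 rad. The square, small round and oblong cutters went upright into the lower tier. Then I lowered the flap, shut the lid and turned the key back to locked.

**Last checks:**
- **Cutters:** the top view showed all three standing in the box before the flap went down, and only the blue and yellow look-alikes were left out on the counter. cutter_large was not in the scene.
- **Lid and key:** in the final picture the lid is flush and the key looks as it did at the start.
- **Flap:** its bar was back within about 2 px of where it lay at first. I did not measure the flap's angle more closely than that.
- **Bystanders:** the milk carton and egg tray are where they started. The arm half hid the bowl in the last top view, but its visible edge and the scene picture agree with the start.

**What disagreed:**
- **Forces:** the wrist force reached about 65 N when the flap met its stop, and about 40 N when I pressed the lid shut. I did not measure how much of that the gripper's body took, as against the fingers.
- **Calibration:** the lid corners came out 5–8 mm lower by triangulation than the stated height. The box position fitted from the pictures was 2–3 mm off what the grips showed, and I corrected for that.

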